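# Run a weld probe along the seam of a power-rack bracket

## Robot

A 7-joint arm with a two-finger parallel gripper is mounted at the origin on the work surface. World frame = base frame: x ahead of the robot, y to its left, z up, the work surface at z = 0. Lengths are in m, angles in rad, forces in N, time in s.
With the tool pointing down it reaches from about 0.425 to 0.875 m from the base axis. Payload 4.7 kg.
Tool frame: the origin (TCP) lies at the very end of the fingers, on their centre line; the grasp point (between the pads) lies 19 mm behind it; z points along the fingers, y is the line along which they close (so a half turn about z gives the same grasp; the last joint's range is limited). The gripper opens to 87 mm and grips with 3 to 60 N. Pads are 19 mm wide; open, the fingers measure 117 mm over their backs; the gripper's body (75 mm by 190 mm) begins 51 mm behind the grasp point.
Start: joints at [1.205, 0.321, -0.07, 1.45, 0.023, 1.371, -0.057], TCP at [0.241, -0.604, 0.223] pointing down, gripper open.
Joint ranges: [-2.86, 2.86], [-0.3, 2.09], [-1.38, 1.24], [0.06, 2.45], [-1.56, 4.7], [0.09, 2.05], [-2.69, 2.69]. Speed limits (rad/s): [2.57, 2.57, 3.14, 3.14, 3.14, 3.14, 3.14].

## Interface

Orientations are given as a rotation vector (axis times angle).
In Python, from bench import ctrl, vision gives the robot as it stands.
- The arm moves only by the tool jog_arm, never from a script. Its argument "increments" is a list of rows, each an object of numbers: "tx", "ty", "tz": the shift along the tool's x, y, z in mm; "wx", "wy", "wz": the turn, a rotation vector about the tool's x, y, z in rad; "gripper": the opening, from 0 (shut) to 1 (fully open). In form: [{"tx": .., "ty": .., "tz": .., "wx": .., "wy": .., "wz": .., "gripper": ..}, ...]. A call has exactly 5 rows; each row is the pose to reach, as a shift and turn from the pose commanded when the call began, along the tool's axes at that moment; what a row does not reach only later rows make up. A row lasts 1/12 s, in which the tool goes at most 41.7 mm and 7.16 degrees, less where a joint would pass 70% of its speed; a pose out of reach is approached as far as the arm can. A call with a gripper value outside its range is refused whole. The fingers move at their own pace and stop on an object; "grip_force" is the grip in N (left out, the last holds). Time passes only in rows, so rows that repeat a pose let the fingers close, or fill a call up. It gives the time, the measured TCP pose, the force, the opening and the grip force at its end, in the units of the state.
- ctrl.get_state(): the state, without advancing time (a new reading comes with each control period).
- vision.get_image(name): name is "scene" or "top" or "wrist"; returns a dict with "color" (480x640x3 uint8, blue, green, red), "fx", "fy", "cx", "cy" (pixels), "extrinsics" (4x4, takes a point from world to camera coordinates). Camera axes: x right, y down, z forward; pixel columns grow to the right and rows downward; lengths in m; the calibration is good to about 2 mm. A picture is of the moment at which its call begins. There is no depth.
- ctrl.close_job(): hands the job in; it is judged then, once.
Trained networks look in the newest picture that a camera, given by its name, has taken for a name from the list of things; names that differ only in an ending like _2 or _b are one class to them, and where a whole thing is asked for, a point or a joint stands for the part that bears it (a point fixed in the world has none). Each returns a list of dicts, best first, with "conf" (0 to 1); they miss things now and then, are a little off and sometimes report something else, mostly with a low value. They report only what shows in the picture. A call takes as long as a camera call. They do not tell look-alikes from the thing itself.
- vision.spot_in(camera, thing): "bbox" ([left, top, right, bottom] in pixels, round what is visible of it).
The state is a dict: "time": time; "joint_positions": joint angles; "qd": joint speeds; "joint_torque": joint torques, N m; "position": TCP position; "tool_rot": TCP orientation; "ft_force": force on the tool from outside, world axes, zero at the start; "torque": the same for the moment, N m; "grip_width": opening from 0.0 (shut) to 1.0 (fully open); "grip_force": force on a finger pad.
Only numpy, scipy, OpenCV 4.12 (cv2) and the standard library are available. Lean on these libraries where they do the work, as an engineer would, in place of code of your own. Each camera call takes 0.05 s, during which the arm holds its last target. There are 200 camera calls.

## Task

Check the weld of the rack bracket: lift the orange probe from its blue fork rest, set its spring tip gently into the seam at the green-marked end and draw it slowly, a few centimetres a second, along the whole seam and round its bend to the red-marked end, with the tip always on the seam and lightly sprung in: do not lift it on the way, push the spring to its stop or scrape the metal beside the seam. Then hang the probe upright in its rest again, on its collar, and leave the other things on the bench where they are.

Things in the scene. Friction and masses are not known exactly. Their poses are not given: they have to be found in the camera images.
- probe: weld probe standing in the fork rest, 181 mm long, 175 g. Origin: centre of the underside of its round steel collar (50 mm across, 6 mm thick); z up along the probe. Above: orange handle, 24 mm square (faces square to the probe's x, y), 6 to 96 mm above the origin, best gripped at 55 mm. Below: 14 mm thick shank to 60 mm, then the brass spring tip
- tip_end (a point): lowest point of the probe's brass ball tip (ball 10 mm across); 85 mm below the probe's origin on its axis when the tip is fully out
- probe_tip (a joint): how far the spring tip is pushed into the probe, m: 0 fully out, 0.012 bottomed. It needs about 0.6 N to start moving and 2.4 N at 12 mm; springs out by itself. Aim for about 5 mm.
- bracket: fixed rack bracket lying flat: bare-metal plate 140 x 240 x 12 mm, origin under its centre. On it two black flanges, 3 mm high, 28 mm wide, side by side; the seam is the 14 mm wide bare groove between them, from (-20, -90) mm 100 mm along +y, then a 40 degree bend towards +x and 80 mm on. Black tube stub 40 x 60 mm, top at z 47 mm, at (46, -78); bolt heads at (-55, 55), (-55, 85)
- bend: the second, 80 mm part of the seam; fixed to the bracket; origin on the groove floor at the middle of the bend, y along the seam towards its red end, z up
- seam0 (a point): start of the seam, middle of the groove floor, 12 mm above the table; a green disc, 18 mm across, lies 19 mm before it
- seam1 (a point): point of the groove floor's middle line, 33 mm along the seam
- seam2 (a point): the same, 67 mm along
- seam3 (a point): the same, 100 mm along: the bend
- seam4 (a point): the same, 127 mm along
- seam5 (a point): the same, 153 mm along
- seam6 (a point): end of the seam, 180 mm along, middle of the groove floor; a red disc, 18 mm across, lies 19 mm beyond it
- rest: fixed blue fork rest, 110 x 100 mm, 105 mm high, origin under the middle of its slot. Two level prongs along its x carry the probe's collar on top; the slot between them, where the shank hangs, is 28 mm wide (y), open to -x, closed by a post 30 mm behind the middle (+x). Nothing stands above the prongs
- rest_top (a point): middle of the slot at the level of the prongs' top: where the probe's origin sits when it is hung up
- dumbbell: bystander: black hexagonal dumbbell, 160 mm long, 68 mm across; origin under its centre
- weight_plate: bystander: black weight plate lying flat, 120 mm across, 20 mm thick; origin under its centre
- collar_red: bystander: red barbell collar, a ring 72 mm across and 30 mm high, flat on the table; origin under its centre
- collar_blue: bystander: blue barbell collar, a ring 72 mm across and 30 mm high, flat on the table; origin under its centre
- water_bottle: bystander: standing blue water bottle, 68 mm across, 190 mm high; origin under its centre
- wrench: bystander: steel wrench lying flat, 190 mm long
- grease_jar: bystander: white jar with grey cap, 70 mm across, 70 mm high; origin under its centre
Things that resemble listed ones, but are neither listed nor needed, are in the scene too. Of the things like the probe, leave any that is turquoise or white; of the rest the smaller one is meant.

How it is judged:
By the outcome, as a careful person would: the job done as asked, in the order asked, and still so for the second after the job is handed in, with the robot touching nothing.
It also fails if it takes over 64 s, if anything falls off the work surface, if the arm or the gripper's body presses on something with over 40 N, if the wrist force passes 120 N, or if a joint passes its speed limit or range.

## Working session

There is one attempt and no reset: what is moved stays moved. The work goes in short steps, Python scripts to look and compute and a tool call to move; the robot and the scene stay as the last step left them, time stands still between calls to the robot, and variables do not carry over. Pictures are saved under pics/ and viewed, at most 10 in all, crops included, and the job is handed in when it is done.

Besides the shell and the picture viewer there is one more tool, called after "Call:" by a JSON object that holds its "op" and its "data". jog_arm: Moves the arm, as the interface text tells. Its arguments: {"type":"object","properties":{"increments":{"type":"array"},"grip_force":{"type":"number"}},"required":["increments"]}

```bash
mkdir -p pics; ls
python3 - <<'E'
from bench import ctrl, vision
import cv2
for n in ["scene","top"]:
    im=vision.get_image(n); cv2.imwrite(f"pics/{n}0.png",im["color"])
    print(n,im["fx"],im["fy"],im["cx"],im["cy"],im["extrinsics"].round(4).tolist() if hasattr(im["extrinsics"],"round") else im["extrinsics"])
    for t in ["probe","rest","bracket","bend","tip_end"]:
        try: print(t,[( [round(v) for v in d["bbox"]],round(d["conf"],2)) for d in vision.spot_in(n,t)])
        except Exception as e: print(t,e)
s=ctrl.get_state(); print(s)
E
```

```text
pics
scene 439.2784424850688 439.2784424850688 319.1965019183903 240.44527239494943 [[-0.3674, 0.9299, 0.018, 0.1955], [0.7138, 0.2944, -0.6355, -0.3454], [-0.5962, -0.2206, -0.7719, 1.4968], [0.0, 0.0, 0.0, 1.0]]
probe [([195, 209, 233, 282], 0.94), ([271, 135, 296, 206], 0.9), ([198, 184, 217, 211], 0.88), ([240, 187, 262, 226], 0.81)]
rest [([225, 208, 284, 266], 0.9), ([362, 255, 396, 288], 0.71)]
bracket [([309, 242, 414, 316], 0.77), ([360, 261, 399, 285], 0.26), ([157, 253, 194, 286], 0.15)]
bend [([364, 262, 395, 289], 0.58)]
tip_end []
top 473.382394197465 473.382394197465 319.8457769938993 233.94015715379845 [[0.0243, -0.9993, 0.0282, -0.0191], [-0.9805, -0.0294, -0.1945, 0.5896], [0.1952, -0.0229, -0.9805, 1.3374], [0.0, 0.0, 0.0, 1.0]]
probe [([372, 228, 391, 252], 0.8), ([414, 230, 438, 247], 0.76), ([361, 287, 384, 310], 0.66), ([373, 167, 400, 201], 0.59), ([149, 236, 193, 294], 0.35)]
rest []
bracket [([230, 203, 318, 286], 0.93)]
bend [([245, 242, 281, 267], 0.96)]
tip_end [([409, 181, 435, 204], 0.23)]
{'time': 0.6, 'joint_positions': array([ 1.20508743,  0.32096912, -0.0700801 ,  1.450491  ,  0.02262325,
        1.37081121, -0.05691404]), 'qd': array([-0.00013995, -0.00022328,  0.00018871,  0.0012794 ,  0.00038274,
        0.00120763,  0.0011598 ]), 'joint_torque': array([-3.09570178e-04, -4.90792644e+01, -4.02880423e-01, -3.12609386e+01,
       -6.36366871e-02,  3.38946562e-02,  3.60501031e-05]), 'position': array([ 0.24094818, -0.60371505,  0.22261097]), 'tool_rot': array([ 3.08499691e+00,  5.92985247e-01, -8.08559736e-05]), 'ft_force': array([-0.12864904, -0.30429998,  0.06379509]), 'torque': array([ 0.01129944, -0.00189706, -0.10254182]), 'grip_force': 0.0, 'grip_width': 1.0050230483986538}
```

View both.

View pics/scene0.png

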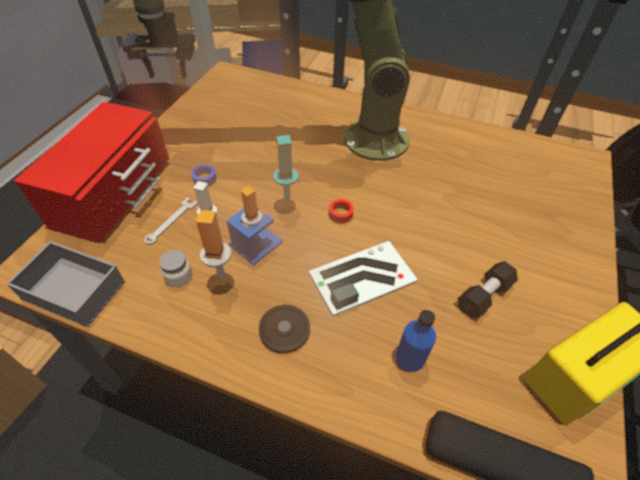

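View pics/top0.png

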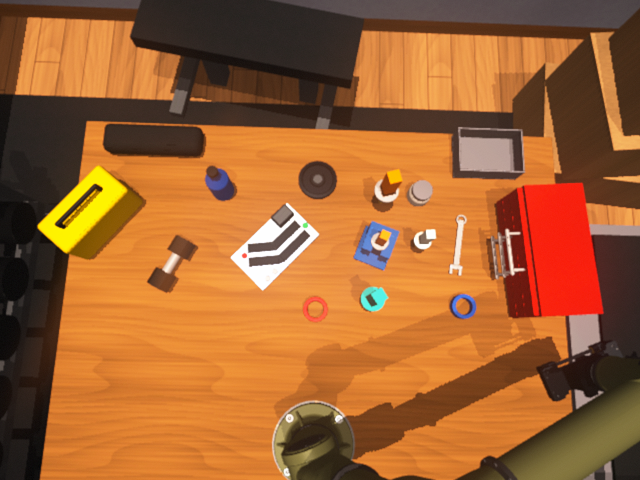

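Run:
```python
import cv2,numpy as np
t=cv2.imread("pics/top0.png"); s=cv2.imread("pics/scene0.png")
a=cv2.resize(t[195:295,225:325],(400,400),interpolation=cv2.INTER_CUBIC)
b=cv2.resize(t[210:280,345:415],(400,400),interpolation=cv2.INTER_CUBIC)
c=cv2.resize(s[170:300,180:300],(369,400),interpolation=cv2.INTER_CUBIC)[:200]
c=cv2.resize(s[180:270,215:295],(178,200),interpolation=cv2.INTER_CUBIC)
d=cv2.resize(s[235:320,300:420],(282,200),interpolation=cv2.INTER_CUBIC)
o=np.zeros((600,800,3),np.uint8);o[:400,:400]=a;o[:400,400:]=b;o[400:,:178]=c;o[400:,200:482]=d
cv2.imwrite("pics/crop1.png",o)
```

```text
(no output)
```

View pics/crop1.png

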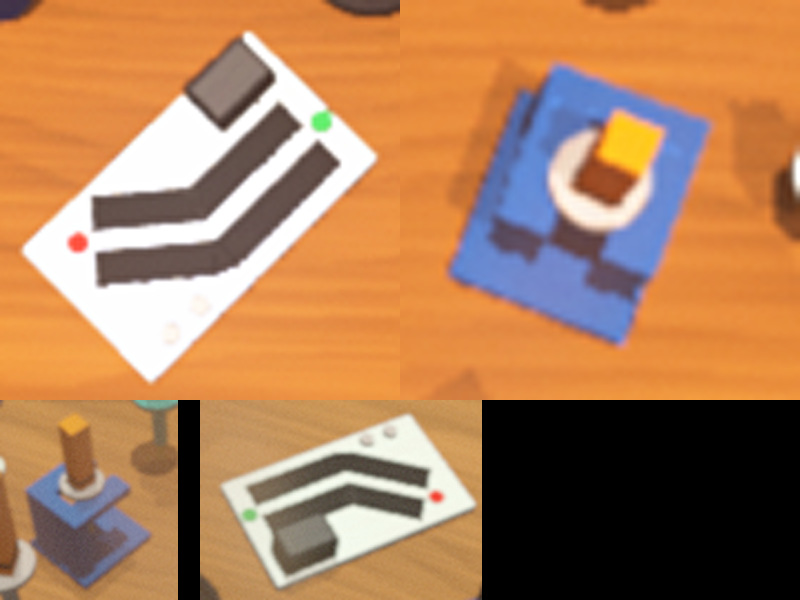

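The candidates in the top picture are:
- Orange, small, in the blue fork (381,240).
- Orange, larger, free-standing (388,187).
- Turquoise (373,299).
- White (425,239).

The one meant is the small orange one: it is the smaller of the two oranges and hangs in the blue fork, as the crop confirms. The bracket's green end is at about (305,225) in the top picture and its red end at (244,255).

```bash
cat > h.py <<'E'
import numpy as np, cv2
from scipy.optimize import least_squares
from scipy.spatial.transform import Rotation as R
CAM={"scene":(439.2784,319.1965,240.4453,np.array([[-0.3674,0.9299,0.018,0.1955],[0.7138,0.2944,-0.6355,-0.3454],[-0.5962,-0.2206,-0.7719,1.4968]])),
"top":(473.3824,319.8458,233.9402,np.array([[0.0243,-0.9993,0.0282,-0.0191],[-0.9805,-0.0294,-0.1945,0.5896],[0.1952,-0.0229,-0.9805,1.3374]]))}
def cam(im): return (im["fx"],im["cx"],im["cy"],np.asarray(im["extrinsics"])[:3])
def proj(c,P):
    f,cx,cy,E=c; q=np.atleast_2d(P)@E[:,:3].T+E[:,3]
    return np.c_[f*q[:,0]/q[:,2]+cx,f*q[:,1]/q[:,2]+cy]
def back(c,uv,z):
    f,cx,cy,E=c; d=E[:,:3].T@np.array([(uv[0]-cx)/f,(uv[1]-cy)/f,1]); o=-E[:,:3].T@E[:,3]
    return o+d*(z-o[2])/d[2]
def place(p,L):
    L=np.atleast_2d(L); c,s=np.cos(p[2]),np.sin(p[2])
    return np.c_[p[0]+c*L[:,0]-s*L[:,1],p[1]+s*L[:,0]+c*L[:,1],L[:,2]]
def fit(obs,p0):
    """obs: list of (cam, local pts (m), pixels)"""
    f=lambda p:np.concatenate([(proj(c,place(p,L))-uv).ravel() for c,L,uv in obs])
    r=least_squares(f,p0,loss="soft_l1"); return r.x,np.abs(r.fun).reshape(-1,2).round(1)
d40=np.array([np.sin(np.radians(40)),np.cos(np.radians(40))])
S0=np.array([-.02,-.09]);S3=S0+[0,.1];S6=S3+.08*d40
DISC=np.array([[*(S0-[0,.019]),.012],[*(S6+.019*d40),.012]])
PL=np.array([[-.07,-.12,.012],[.07,-.12,.012],[.07,.12,.012],[-.07,.12,.012]])
E
python3 - <<'E'
from h import *
t=cv2.imread("pics/top0.png");s=cv2.imread("pics/scene0.png")
def cen(im,box,kind):
    x0,y0,x1,y1=box; c=im[y0:y1,x0:x1].astype(float)
    b,g,r=c[...,0],c[...,1],c[...,2]
    w=np.clip((np.minimum(r-g,r-b) if kind=="r" else np.minimum(g-r,g-b))-30,0,None)
    yy,xx=np.mgrid[y0:y1,x0:x1]; return [(w*xx).sum()/w.sum(),(w*yy).sum()/w.sum()]
cr=lambda u,v,x0,y0,k:[(u+.5)/k-.5+x0,(v+.5)/k-.5+y0]
tp=[cen(t,(298,218,312,233),"g"),cen(t,(238,249,250,262),"r")]
sp=[cen(s,(315,277,328,290),"g"),cen(s,(394,270,408,283),"r")]
print(tp,sp)
corn_t=np.array([cr(u,v,225,195,4) for u,v in[(378,156),(22,250),(152,382)]])
Lt=PL[[0,2,3]]
p0=[.5,.08,2.3]
for name,o in {"top":[(CAM["top"],DISC,np.array(tp)),(CAM["top"],Lt,corn_t)],"scene":[(CAM["scene"],DISC,np.array(sp))]}.items():
    print(name,fit(o,p0))
print("both",fit([(CAM["top"],DISC,np.array(tp)),(CAM["top"],Lt,corn_t),(CAM["scene"],DISC,np.array(sp))],p0))
k=400/70
h=[cr(u-400,v,345,210,k) for u,v in[(618,110),(663,128),(645,175),(600,155)]]
P=np.array([back(CAM["top"],q,.201) for q in h]);print("handle top",P.round(4),P.mean(0))
pr=np.array([cr(u-400,v,345,210,k) for u,v in[(553,65),(710,125)]])
print("rest back edge z.105",[back(CAM["top"],q,.105).round(4) for q in pr])
print("rest base front edge z0",[back(CAM["top"],cr(u-400,v,345,210,k),.008).round(4) for u,v in[(450,275),(620,345)]])
print("collar",back(CAM["top"],cr(600-400,178,345,210,k),.111))
E
```

```text
[[np.float64(304.94642857142856), np.float64(224.91785714285714)], [np.float64(244.02770330652368), np.float64(255.2207327971403)]] [[np.float64(320.6141304347826), np.float64(283.42753623188406)], [np.float64(400.1841059602649), np.float64(275.65739514348786)]]
top (array([0.55987533, 0.1309797 , 0.8201994 ]), array([[0. , 0. ],
       [0.2, 0.1],
       [0. , 0. ],
       [0.2, 0.1],
       [0.1, 0.1]]))
scene (array([0.56249773, 0.13079976, 0.82023945]), array([[0., 0.],
       [0., 0.]]))
both (array([0.56057409, 0.13087146, 0.82039484]), array([[0. , 0.3],
       [0.3, 0.2],
       [0.1, 0.2],
       [0.2, 0.2],
       [0. , 0.3],
       [0.4, 0.6],
       [0.2, 0.6]]))
handle top [[ 0.5803 -0.1665  0.201 ]
 [ 0.5724 -0.1874  0.201 ]
 [ 0.5499 -0.179   0.201 ]
 [ 0.5587 -0.1581  0.201 ]] [ 0.56534062 -0.17272276  0.201     ]
rest back edge z.105 [array([ 0.623, -0.149,  0.105]), array([ 0.5946, -0.228 ,  0.105 ])]
rest base front edge z0 [array([ 0.5295, -0.1076,  0.008 ]), array([ 0.4947, -0.1981,  0.008 ])]
collar [ 0.56482425 -0.17178038  0.111     ]
```

```bash
cat >> h.py <<'E'
def delta(cur,rot,tgt,yaw):
    Rm=R.from_rotvec(rot).as_matrix(); T=Rm.T@(np.array(tgt)-cur)*1000
    y=np.radians(yaw); W=np.c_[[np.cos(y),np.sin(y),0],[np.sin(y),-np.cos(y),0],[0,0,-1]]
    return T.round(1),R.from_matrix(Rm.T@W).as_rotvec().round(4)
def tri(a,b):
    """pixel a in top, b in scene -> world"""
    f=lambda P:np.r_[(proj(CAM["top"],P)-a).ravel(),(proj(CAM["scene"],P)-b).ravel()]
    r=least_squares(f,[.5,0,.1]); return r.x.round(3),r.fun.round(1)
E
python3 - <<'E'
from h import *
from bench import ctrl
s=ctrl.get_state()
print("ours",tri((384.5,234.5),(249,189)),"big",tri((394,175),(207,214)),"white",tri((431,233),(202,184)))
print(delta(s["position"],s["tool_rot"],(.565,-.1725,.30),69.4))
print(delta(s["position"],s["tool_rot"],(.37,-.43,.30),69.4))
B=[.5606,.1309,.8204]
for p in place(B,[[*S0,.012],[*S3,.012],[*S6,.012]]):print(p.round(4),np.hypot(*p[:2]))
E
```

```text
ours (array([ 0.564, -0.17 ,  0.203]), array([-0.1,  0.1, -0.1, -0. ])) big (array([ 0.712, -0.186,  0.256]), array([-0.4,  0.2, -0.3, -0.1])) white (array([ 0.575, -0.298,  0.183]), array([-0.8,  0.4, -0.8, -0.1]))
(array([ 460.8, -280.3,  -77.5]), array([ 1.000e-04,  1.000e-04, -8.315e-01]))
(array([ 184.3, -113.5,  -77.4]), array([ 1.000e-04,  1.000e-04, -8.315e-01]))
[0.6128 0.0549 0.012 ] 0.6152432714559596
[0.5396 0.1231 0.012 ] 0.5535074671258464
[0.5299 0.2025 0.012 ] 0.5672629352666537
```

Call:
{"op": "jog_arm", "data": {"increments": [{"tx": 0,"ty": 0,"tz": -40},{"tx": 20,"ty": -12,"tz": -77,"wz": -0.12},{"tx": 55,"ty": -34,"tz": -78,"wz": -0.24},{"tx": 90,"ty": -55,"tz": -78,"wz": -0.36},{"tx": 125,"ty": -76,"tz": -78,"wz": -0.48}]}}

```text
validation failed for argument at $.in...
```

Run:
```python
from h import *
from bench import ctrl
s=ctrl.get_state()
print(s["time"],s["position"],s["joint_positions"].round(2),delta(s["position"],s["tool_rot"],(.565,-.172,.30),69.4),delta(s["position"],s["tool_rot"],(.565,-.172,.26),69.4))
```

```text
0.6 [ 0.24094818 -0.60371505  0.22261097] [ 1.21  0.32 -0.07  1.45  0.02  1.37 -0.06] (array([ 461. , -280.8,  -77.5]), array([ 1.000e-04,  1.000e-04, -8.315e-01])) (array([ 461. , -280.8,  -37.5]), array([ 1.000e-04,  1.000e-04, -8.315e-01]))
```

Call:
{"op": "jog_arm", "data": {"increments": [{"tx": 0,"ty": 0,"tz": -40,"wx": 0,"wy": 0,"wz": 0,"gripper": 1},{"tx": 20,"ty": -12,"tz": -77,"wx": 0,"wy": 0,"wz": -0.12,"gripper": 1},{"tx": 55,"ty": -34,"tz": -78,"wx": 0,"wy": 0,"wz": -0.24,"gripper": 1},{"tx": 90,"ty": -55,"tz": -78,"wx": 0,"wy": 0,"wz": -0.36,"gripper": 1},{"tx": 125,"ty": -76,"tz": -78,"wx": 0,"wy": 0,"wz": -0.48,"gripper": 1}]}}

```text
time: 1.02
position: [0.3299, -0.4858, 0.3018]
tool_rot: [2.85, 1.315, 0.001]
ft_force: [1.2, 0.3, 0.2]
grip_width: 0.998
grip_force: 0.0
```

Run:
```python
from h import *
from bench import ctrl
s=ctrl.get_state()
print(s["time"],s["position"],s["joint_positions"].round(2),delta(s["position"],s["tool_rot"],(.565,-.172,.30),69.4),delta(s["position"],s["tool_rot"],(.565,-.172,.26),69.4))
```

```text
1.0167 [ 0.32988353 -0.48575988  0.30181218] [ 1.1   0.17 -0.2   1.48  0.03  1.49  0.2 ] (array([391.3, -24.7,   1.6]), array([ 0.0022,  0.0009, -0.3466])) (array([391.3, -24.8,  41.6]), array([ 0.0022,  0.0009, -0.3466]))
```

Call:
{"op": "jog_arm", "data": {"increments": [{"tx": 38,"ty": -3,"tz": 0,"wx": 0,"wy": 0,"wz": -0.07,"gripper": 1},{"tx": 76,"ty": -6,"tz": 0,"wx": 0,"wy": 0,"wz": -0.14,"gripper": 1},{"tx": 115,"ty": -9,"tz": 0,"wx": 0,"wy": 0,"wz": -0.21,"gripper": 1},{"tx": 155,"ty": -11,"tz": 0,"wx": 0,"wy": 0,"wz": -0.28,"gripper": 1},{"tx": 195,"ty": -13,"tz": 0,"wx": 0,"wy": 0,"wz": -0.3466,"gripper": 1}]}}

```text
time: 1.43
position: [0.4471, -0.3289, 0.301]
tool_rot: [2.584, 1.786, -0.0]
ft_force: [0.8, -0.7, 1.2]
grip_width: 0.997
grip_force: 0.0
```

Run:
```python
from h import *
from bench import ctrl
s=ctrl.get_state()
print(s["time"],s["position"],s["joint_positions"].round(2),delta(s["position"],s["tool_rot"],(.565,-.172,.30),69.4))
```

```text
1.4333 [ 0.44705163 -0.32892625  0.30098206] [ 0.92  0.11 -0.37  1.56  0.04  1.48  0.19] (array([188.5,  54.9,   0.9]), array([ 0.0008,  0.0007, -0.0018]))
```

Call:
{"op": "jog_arm", "data": {"increments": [{"tx": 39,"ty": 11,"tz": 0,"wx": 0,"wy": 0,"wz": 0,"gripper": 1},{"tx": 78,"ty": 22,"tz": 0,"wx": 0,"wy": 0,"wz": 0,"gripper": 1},{"tx": 117,"ty": 33,"tz": 0,"wx": 0,"wy": 0,"wz": 0,"gripper": 1},{"tx": 156,"ty": 45,"tz": 0,"wx": 0,"wy": 0,"wz": 0,"gripper": 1},{"tx": 188,"ty": 55,"tz": 0,"wx": 0,"wy": 0,"wz": 0,"gripper": 1}]}}

```text
time: 1.85
position: [0.5661, -0.1712, 0.301]
tool_rot: [2.585, 1.785, 0.002]
ft_force: [-0.1, 0.0, 0.0]
grip_width: 1.0
grip_force: 0.0
```

Run:
```python
from h import *
from bench import ctrl,vision
im=vision.get_image("wrist");cv2.imwrite("pics/w1.png",im["color"])
s=ctrl.get_state();c=cam(im);print(c)
print(s["time"],s["position"],s["joint_positions"].round(2),delta(s["position"],s["tool_rot"],(.565,-.172,.141),69.4))
print(proj(c,[[.565,-.172,.201],[.565,-.172,.111]]))
```

```text
(400.3239552956168, 315.9928353180812, 239.4610274832296, array([[ 0.93519489, -0.35413203,  0.00101075, -0.59040035],
       [-0.34193547, -0.90223613,  0.26277386, -0.0134315 ],
       [-0.0921447 , -0.24609038, -0.96485692,  0.47502048]]))
1.9 [ 0.56974566 -0.16344378  0.30070757] [ 0.68  0.21 -0.52  1.46  0.1   1.5  -0.19] (array([-10.8,  -1.8, 159.6]), array([ 0.0018, -0.0068,  0.0066]))
[[314.6630395  241.49270028]
 [314.88375957 214.56838215]]
```

View pics/w1.png

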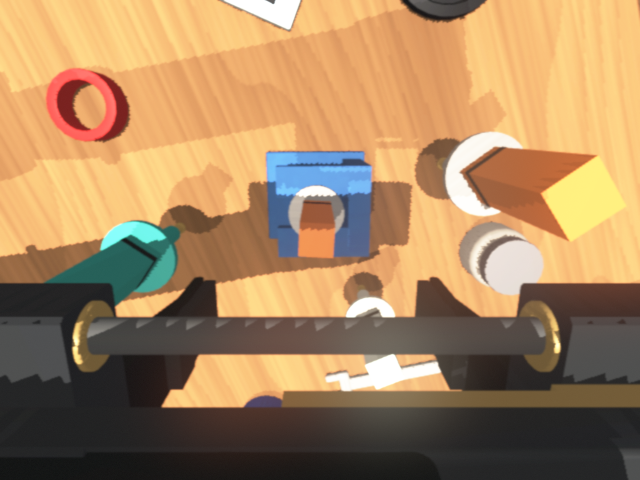

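The handle sits under the gripper, at about (317,241) in the picture with its collar at (316,213), within about 1.5 mm of the estimate. I lower part-way and re-read the pose.

Call:
{"op": "jog_arm", "data": {"increments": [{"tx": -5,"ty": 0,"tz": 25,"wx": 0,"wy": 0,"wz": 0,"gripper": 1},{"tx": -10,"ty": 0,"tz": 55,"wx": 0,"wy": 0,"wz": 0,"gripper": 1},{"tx": -10,"ty": 0,"tz": 80,"wx": 0,"wy": 0,"wz": 0,"gripper": 1},{"tx": -10,"ty": 0,"tz": 85,"wx": 0,"wy": 0,"wz": 0,"gripper": 1},{"tx": -10,"ty": 0,"tz": 85,"wx": 0,"wy": 0,"wz": 0,"gripper": 1}]}}

```text
time: 2.32
position: [0.5597, -0.1838, 0.2138]
tool_rot: [-2.585, -1.78, 0.004]
ft_force: [0.2, -0.1, 1.1]
grip_width: 0.999
grip_force: 0.0
```

Run:
```python
from h import *
from bench import ctrl,vision
s=ctrl.get_state()
print(s["time"],s["position"],s["qd"].round(3),delta(s["position"],s["tool_rot"],(.566,-.1725,.141),69.4))
```

```text
2.3167 [ 0.55973431 -0.18378434  0.21379191] [-0.001 -0.027 -0.01  -0.065 -0.005  0.016 -0.   ] (array([12.8,  2.1, 72.8]), array([-0.0039,  0.0001, -0.0051]))
```

Call:
{"op": "jog_arm", "data": {"increments": [{"tx": 6,"ty": 1,"tz": 0,"wx": 0,"wy": 0,"wz": -0.005,"gripper": 1},{"tx": 12.5,"ty": 2,"tz": 0,"wx": 0,"wy": 0,"wz": -0.005,"gripper": 1},{"tx": 12.5,"ty": 2,"tz": 25,"wx": 0,"wy": 0,"wz": -0.005,"gripper": 1},{"tx": 12.5,"ty": 2,"tz": 50,"wx": 0,"wy": 0,"wz": -0.005,"gripper": 1},{"tx": 12.5,"ty": 2,"tz": 60,"wx": 0,"wy": 0,"wz": -0.005,"gripper": 1}]}}

```text
time: 2.73
position: [0.5674, -0.1716, 0.1545]
tool_rot: [-2.581, -1.79, 0.0]
ft_force: [-1.1, -1.1, -0.5]
grip_width: 0.996
grip_force: 0.0
```

Call:
{"op": "jog_arm", "data": {"increments": [{"tx": 0,"ty": 0,"tz": 5,"wx": 0,"wy": 0,"wz": 0,"gripper": 1},{"tx": 0,"ty": 0,"tz": 11,"wx": 0,"wy": 0,"wz": 0,"gripper": 1},{"tx": 0,"ty": 0,"tz": 11,"wx": 0,"wy": 0,"wz": 0,"gripper": 1},{"tx": 0,"ty": 0,"tz": 11,"wx": 0,"wy": 0,"wz": 0,"gripper": 1},{"tx": 0,"ty": 0,"tz": 11,"wx": 0,"wy": 0,"wz": 0,"gripper": 1}]}}

```text
time: 3.15
position: [0.5682, -0.173, 0.1458]
tool_rot: [2.581, 1.788, 0.002]
ft_force: [-0.1, 1.1, 0.1]
grip_width: 1.0
grip_force: 0.0
```

Run:
```python
from h import *
from bench import ctrl,vision
im=vision.get_image("wrist");cv2.imwrite("pics/w2.png",im["color"])
s=ctrl.get_state();c=cam(im)
print(s["time"],s["position"],s["qd"].round(3),delta(s["position"],s["tool_rot"],(.566,-.1725,.141),69.4))
print(proj(c,[[.566,-.1725,.201],s["position"]]))
```

```text
3.2 [ 0.56817364 -0.17303379  0.14574653] [ 0.     0.001  0.002  0.003  0.001 -0.001 -0.002] (array([-0.3, -2.2,  4.7]), array([0.002 , 0.0001, 0.0001]))
[[308.72157043 375.82966101]
 [315.76951441 300.29501508]]
```

View pics/w2.png

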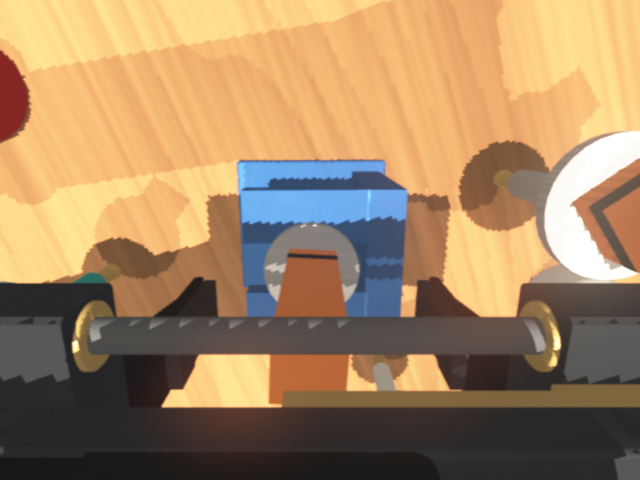

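The handle stands between the fingers (columns 270–348) and its centre at about 309 matches the prediction. I shift -2 mm, lower 5 mm and close.

Call:
{"op": "jog_arm", "data": {"increments": [{"tx": 0,"ty": -2.2,"tz": 4.7,"wx": 0,"wy": 0,"wz": 0,"gripper": 1},{"tx": 0,"ty": -2.2,"tz": 4.7,"wx": 0,"wy": 0,"wz": 0,"gripper": 1},{"tx": 0,"ty": -2.2,"tz": 4.7,"wx": 0,"wy": 0,"wz": 0,"gripper": 0.4},{"tx": 0,"ty": -2.2,"tz": 4.7,"wx": 0,"wy": 0,"wz": 0,"gripper": 0.3},{"tx": 0,"ty": -2.2,"tz": 4.7,"wx": 0,"wy": 0,"wz": 0,"gripper": 0.2}], "grip_force": 30}}

```text
time: 3.62
position: [0.5654, -0.1721, 0.1399]
tool_rot: [2.583, 1.788, 0.0]
ft_force: [0.1, 0.9, -0.6]
grip_width: 0.852
grip_force: 0.0
```

Call:
{"op": "jog_arm", "data": {"increments": [{"tx": 0,"ty": 0,"tz": 0,"wx": 0,"wy": 0,"wz": 0,"gripper": 0.1},{"tx": 0,"ty": 0,"tz": 0,"wx": 0,"wy": 0,"wz": 0,"gripper": 0},{"tx": 0,"ty": 0,"tz": 0,"wx": 0,"wy": 0,"wz": 0,"gripper": 0},{"tx": 0,"ty": 0,"tz": 0,"wx": 0,"wy": 0,"wz": 0,"gripper": 0},{"tx": 0,"ty": 0,"tz": 0,"wx": 0,"wy": 0,"wz": 0,"gripper": 0}], "grip_force": 30}}

```text
time: 4.03
position: [0.5654, -0.1721, 0.1399]
tool_rot: [2.583, 1.789, -0.0]
ft_force: [0.2, 0.4, 0.5]
grip_width: 0.482
grip_force: 0.0
```

Run:
```python
from h import *
from bench import ctrl,vision
s=ctrl.get_state()
print(s["time"],s["position"],s["tool_rot"],s["grip_width"],s["grip_force"],s["ft_force"],delta(s["position"],s["tool_rot"],(.566,-.1725,.141),69.4))
```

```text
4.0333 [ 0.56537766 -0.17210038  0.13986452] [ 2.58264199e+00  1.78862284e+00 -7.39900126e-05] 0.48199568869919296 0.0 [0.16732463 0.37901937 0.52004212] (array([-0.2,  0.7, -1.1]), array([0.    , 0.0001, 0.0002]))
```

Call:
{"op": "jog_arm", "data": {"increments": [{"tx": 0,"ty": 0,"tz": 0,"wx": 0,"wy": 0,"wz": 0,"gripper": 0},{"tx": 0,"ty": 0,"tz": 0,"wx": 0,"wy": 0,"wz": 0,"gripper": 0},{"tx": 0,"ty": 0,"tz": 0,"wx": 0,"wy": 0,"wz": 0,"gripper": 0},{"tx": 0,"ty": 0,"tz": 0,"wx": 0,"wy": 0,"wz": 0,"gripper": 0},{"tx": 0,"ty": 0,"tz": 0,"wx": 0,"wy": 0,"wz": 0,"gripper": 0}], "grip_force": 30}}

```text
time: 4.45
position: [0.5655, -0.1721, 0.1399]
tool_rot: [2.583, 1.789, 0.0]
ft_force: [0.6, 0.4, -0.1]
grip_width: 0.275
grip_force: 29.7
```

Call:
{"op": "jog_arm", "data": {"increments": [{"tx": 0,"ty": 0,"tz": 0,"wx": 0,"wy": 0,"wz": 0,"gripper": 0},{"tx": 0,"ty": 0,"tz": 0,"wx": 0,"wy": 0,"wz": 0,"gripper": 0},{"tx": 0,"ty": 0,"tz": -2,"wx": 0,"wy": 0,"wz": 0,"gripper": 0},{"tx": 0,"ty": 0,"tz": -5,"wx": 0,"wy": 0,"wz": 0,"gripper": 0},{"tx": 0,"ty": 0,"tz": -10,"wx": 0,"wy": 0,"wz": 0,"gripper": 0}], "grip_force": 30}}

```text
time: 4.87
position: [0.5646, -0.1719, 0.1493]
tool_rot: [-2.581, -1.788, 0.002]
ft_force: [0.1, -0.4, -2.5]
grip_width: 0.275
grip_force: 29.7
```

Call:
{"op": "jog_arm", "data": {"increments": [{"tx": 0,"ty": 0,"tz": -15,"wx": 0,"wy": 0,"wz": 0,"gripper": 0},{"tx": 0,"ty": 0,"tz": -45,"wx": 0,"wy": 0,"wz": 0,"gripper": 0},{"tx": 0,"ty": 0,"tz": -75,"wx": 0,"wy": 0,"wz": 0,"gripper": 0},{"tx": 0,"ty": 0,"tz": -100,"wx": 0,"wy": 0,"wz": 0,"gripper": 0},{"tx": 0,"ty": 0,"tz": -110,"wx": 0,"wy": 0,"wz": 0,"gripper": 0}]}}

```text
time: 5.28
position: [0.567, -0.1722, 0.2645]
tool_rot: [2.578, 1.786, 0.006]
ft_force: [0.4, -0.6, -1.3]
grip_width: 0.272
grip_force: 29.7
```

Call:
{"op": "jog_arm", "data": {"increments": [{"tx": 0,"ty": 0,"tz": 0,"wx": 0,"wy": 0,"wz": 0,"gripper": 0},{"tx": 35,"ty": 5,"tz": 0,"wx": 0,"wy": 0,"wz": 0,"gripper": 0},{"tx": 65,"ty": 10,"tz": 0,"wx": 0,"wy": 0,"wz": 0,"gripper": 0},{"tx": 85,"ty": 12,"tz": 0,"wx": 0,"wy": 0,"wz": 0,"gripper": 0},{"tx": 90,"ty": 12,"tz": 0,"wx": 0,"wy": 0,"wz": 0,"gripper": 0}]}}

```text
time: 5.7
position: [0.6086, -0.0863, 0.2574]
tool_rot: [-2.573, -1.795, -0.0]
ft_force: [-0.8, 1.3, -2.0]
grip_width: 0.274
grip_force: 29.7
```

Run:
```python
from h import *
from bench import ctrl,vision
s=ctrl.get_state()
im=vision.get_image("wrist");cv2.imwrite("pics/w3.png",im["color"]);c=cam(im)
B=[.5606,.1309,.8204]
D=proj(c,place(B,DISC));Pl=proj(c,place(B,PL));print(D.round(1),Pl.round(1))
print(s["time"],s["position"],s["qd"].round(3),s["tool_rot"],delta(s["position"],s["tool_rot"],(.6128,.0549,.20),69.4))
```

```text
[[288.1  70.6]
 [105.1 -97.1]] [[ 279.6  125.9]
 [ 336.8  -24.1]
 [  73.5 -150.3]
 [  36.8   20.9]]
5.7 [ 0.60856008 -0.08626959  0.25743029] [-0.054  0.019  0.011 -0.02   0.046  0.028 -0.068] [-2.57281067e+00 -1.79456972e+00 -4.25659249e-04] (array([133.8, -44.6,  58. ]), array([-0.0037, -0.0029,  0.0069]))
```

View pics/w3.png

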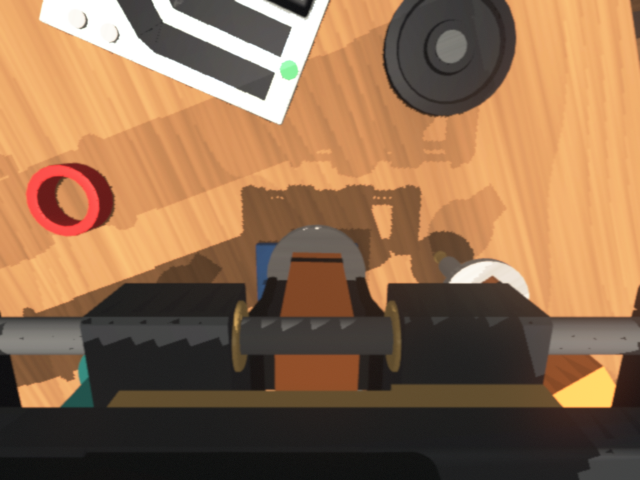

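The collar hides the tip. The green disc is at about (289,70), against a predicted (288.1,70.6), so the bracket fit agrees with the wrist camera. I move on until both discs are in view.

Call:
{"op": "jog_arm", "data": {"increments": [{"tx": 25,"ty": -8,"tz": 0,"wx": 0,"wy": 0,"wz": 0,"gripper": 0},{"tx": 60,"ty": -20,"tz": 0,"wx": 0,"wy": 0,"wz": 0,"gripper": 0},{"tx": 95,"ty": -32,"tz": 0,"wx": 0,"wy": 0,"wz": 0,"gripper": 0},{"tx": 115,"ty": -42,"tz": 0,"wx": 0,"wy": 0,"wz": 0,"gripper": 0},{"tx": 118,"ty": -44,"tz": 0,"wx": 0,"wy": 0,"wz": 0,"gripper": 0}]}}

```text
time: 6.17
position: [0.6069, 0.0398, 0.2586]
tool_rot: [-2.573, -1.796, 0.001]
ft_force: [-0.5, 1.0, -2.3]
grip_width: 0.273
grip_force: 29.7
```

Call:
{"op": "jog_arm", "data": {"increments": [{"tx": 0,"ty": 0,"tz": 0,"wx": 0,"wy": 0,"wz": 0,"gripper": 0},{"tx": 0,"ty": 0,"tz": 0,"wx": 0,"wy": 0,"wz": 0,"gripper": 0},{"tx": 0,"ty": 0,"tz": 0,"wx": 0,"wy": 0,"wz": 0,"gripper": 0},{"tx": 0,"ty": 0,"tz": 0,"wx": 0,"wy": 0,"wz": 0,"gripper": 0},{"tx": 0,"ty": 0,"tz": 0,"wx": 0,"wy": 0,"wz": 0,"gripper": 0}]}}

```text
time: 6.58
position: [0.6086, 0.0319, 0.2595]
tool_rot: [2.585, 1.785, -0.001]
ft_force: [0.6, 0.4, -2.8]
grip_width: 0.274
grip_force: 29.7
```

```bash
cat >> h.py <<'E'
def cen(im,uv,kind,rad=16):
    x0,y0=int(uv[0]-rad),int(uv[1]-rad);x0=max(x0,0);y0=max(y0,0)
    c=im[y0:y0+2*rad,x0:x0+2*rad].astype(float); b,g,r=c[...,0],c[...,1],c[...,2]
    w=np.clip((np.minimum(r-g,r-b) if kind=="r" else np.minimum(g-r,g-b))-40,0,None)
    w=np.minimum(w,40); yy,xx=np.mgrid[y0:y0+c.shape[0],x0:x0+c.shape[1]]
    return [(w*xx).sum()/w.sum(),(w*yy).sum()/w.sum()]
E
python3 - <<'E'
from h import *
from bench import ctrl,vision
s=ctrl.get_state()
im=vision.get_image("wrist");cv2.imwrite("pics/w4.png",im["color"]);c=cam(im)
sc=vision.get_image("scene");cv2.imwrite("pics/s4.png",sc["color"])
B=[.5606,.1309,.8204]
D=proj(c,place(B,DISC))
w=np.array([cen(im["color"],D[0],"g"),cen(im["color"],D[1],"r")])
print(D.round(1),w.round(1),fit([(c,DISC,w)],B))
tp=np.array([[304.95,224.92],[244.03,255.22]]);sp=np.array([[320.61,283.43],[400.18,275.66]])
print(fit([(c,DISC,w),(CAM["top"],DISC,tp),(CAM["scene"],DISC,sp)],B))
p=s["position"];a=R.from_rotvec(s["tool_rot"]).as_matrix()[:,2]
tip=p+a*.1199; print("tip pred",tip,proj(cam(sc),[tip,tip-a*.02]),a)
print(s["time"],p,delta(p,s["tool_rot"],(.6128,.0549,.20),69.4))
u,v=proj(cam(sc),[tip])[0].astype(int)
cv2.imwrite("pics/s4c.png",cv2.resize(sc["color"][v-60:v+40,u-60:u+80],(784,560),interpolation=cv2.INTER_CUBIC));print(u-60,v-60)
E
```

```text
[[329.  186.6]
 [163.1  44.7]] [[328.4 183.6]
 [163.8  43.3]] (array([0.56150415, 0.13254839, 0.8240831 ]), array([[1.1, 0.8],
       [0.9, 0.5]]))
(array([0.56140504, 0.13212021, 0.82115351]), array([[1. , 1.5],
       [0.6, 0.2],
       [0.4, 0.6],
       [0.1, 0.4],
       [0.7, 0.1],
       [0.6, 0.2]]))
tip pred [0.60859314 0.03186224 0.13960343] [[320.94116716 244.63057803]
 [321.12943554 239.13702346]] [-4.64245017e-04 -6.05701638e-04 -9.99999709e-01]
6.5833 [0.60864881 0.03193487 0.2595034 ] (array([23. , -4.2, 59.5]), array([-0.0002,  0.0007, -0.0026]))
260 184
```

View pics/s4c.png

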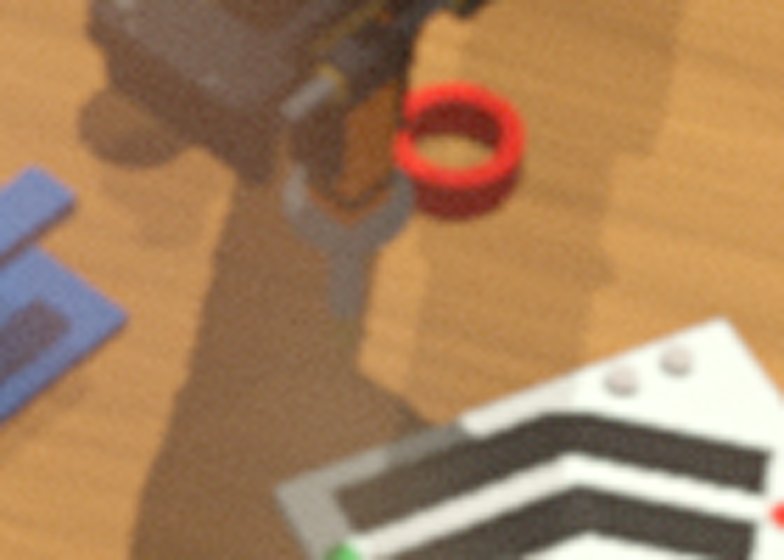

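```bash
cat >> h.py <<'E'
B=[.5613,.1318,.8212]
def seam(a):
    q=S0+[0,a] if a<=.1 else S3+(a-.1)*d40
    return place(B,[[*q,.012]])[0]
E
python3 - <<'E'
from h import *
from bench import ctrl
s=ctrl.get_state()
t=seam(0);t[2]=.15;print(t,delta(s["position"],s["tool_rot"],t,69.4))
E
```

```text
[0.61354989 0.05583982 0.15      ] (array([ 23.3,  -3.5, 109.7]), array([-0.    ,  0.0003, -0.0014]))
```

Call:
{"op": "jog_arm", "data": {"increments": [{"tx": 12,"ty": -2,"tz": 20,"wx": 0,"wy": 0,"wz": 0,"gripper": 0},{"tx": 23.3,"ty": -3.5,"tz": 45,"wx": 0,"wy": 0,"wz": 0,"gripper": 0},{"tx": 23.3,"ty": -3.5,"tz": 75,"wx": 0,"wy": 0,"wz": 0,"gripper": 0},{"tx": 23.3,"ty": -3.5,"tz": 100,"wx": 0,"wy": 0,"wz": 0,"gripper": 0},{"tx": 23.3,"ty": -3.5,"tz": 109,"wx": 0,"wy": 0,"wz": 0,"gripper": 0}]}}

```text
time: 7.1
position: [0.611, 0.0562, 0.1466]
tool_rot: [-2.58, -1.787, 0.009]
ft_force: [-0.7, -0.5, -2.9]
grip_width: 0.274
grip_force: 29.7
```

Call:
{"op": "jog_arm", "data": {"increments": [{"tx": 0,"ty": 0,"tz": 0,"wx": 0,"wy": 0,"wz": 0,"gripper": 0},{"tx": 0,"ty": 0,"tz": 0,"wx": 0,"wy": 0,"wz": 0,"gripper": 0},{"tx": 0,"ty": 0,"tz": 0,"wx": 0,"wy": 0,"wz": 0,"gripper": 0},{"tx": 0,"ty": 0,"tz": 0,"wx": 0,"wy": 0,"wz": 0,"gripper": 0},{"tx": 0,"ty": 0,"tz": 0,"wx": 0,"wy": 0,"wz": 0,"gripper": 0}]}}

```text
time: 7.52
position: [0.6145, 0.057, 0.1526]
tool_rot: [2.582, 1.787, 0.004]
ft_force: [0.5, 0.2, -1.6]
grip_width: 0.276
grip_force: 29.7
```

Run:
```python
from h import *
from bench import ctrl,vision
s=ctrl.get_state()
sc=vision.get_image("scene");cv2.imwrite("pics/s5.png",sc["color"]);C=cam(sc)
p=s["position"];a=R.from_rotvec(s["tool_rot"]).as_matrix()[:,2]
print(s["time"],p,s["ft_force"]);t=seam(0);t[2]=p[2];print(delta(p,s["tool_rot"],t,69.4),a)
tip=p+a*.1199;print("tip",tip);pr=proj(C,[tip,tip-a*.03,tip-a*.06]);print(pr,proj(C,[seam(0),seam(.1)]))
u,v=pr[0].astype(int)
big=cv2.resize(sc["color"][v-40:v+20,u-40:u+40],(800,600),interpolation=cv2.INTER_CUBIC);print(u-40,v-40)
cv2.imwrite("pics/s5c.png",big)
D=proj(C,place(B,DISC));print(D, cen(sc["color"],D[0],"g",9),cen(sc["color"],D[1],"r",9))
```

```text
7.5167 [0.61453704 0.05698611 0.15260458] [ 0.50151613  0.20704396 -1.61930536]
(array([-1.4, -0.5, -0. ]), array([ 0.0027, -0.001 , -0.0001])) [ 2.90673217e-03 -6.85564620e-05 -9.99995773e-01]
tip [0.61488555 0.05697789 0.03270508]
[[328.51042597 276.44666735]
 [328.94807994 269.36730786]
 [329.40506626 261.97523401]] [[327.99475624 280.59372888]
 [362.61051762 267.15796207]]
288 236
[[321.21491357 283.22525803]
 [400.63299366 275.41663781]] [np.float64(nan), np.float64(nan)] [np.float64(400.2221018418202), np.float64(275.6771397616468)]h.py:37: RuntimeWarning: invalid value encountered in scalar divide
  return [(w*xx).sum()/w.sum(),(w*yy).sum()/w.sum()]
```

View pics/s5c.png

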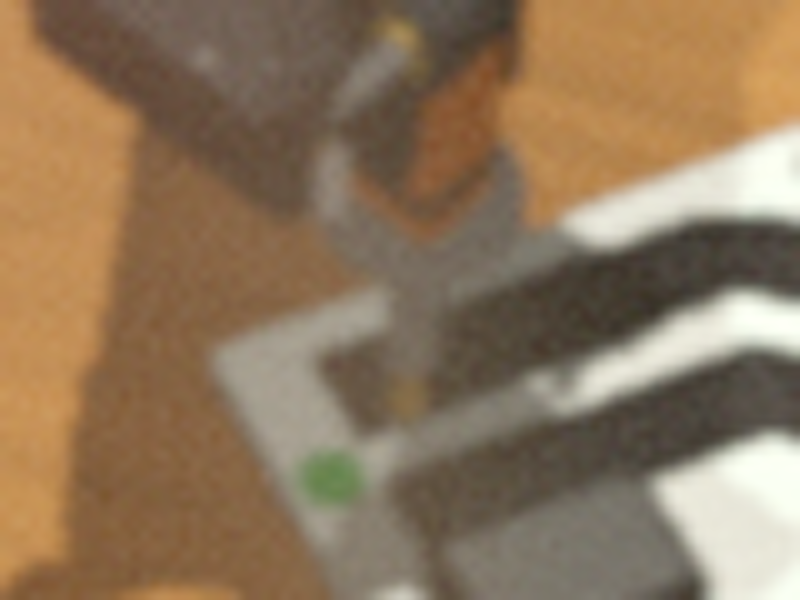

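The brass tip is at about (328,277) and the green disc at (320.7,283.4). The tip sits over the seam's start to within 1 mm. I lower slowly.

Call:
{"op": "jog_arm", "data": {"increments": [{"tx": 0,"ty": 0,"tz": 2,"wx": 0,"wy": 0,"wz": 0,"gripper": 0},{"tx": 0,"ty": 0,"tz": 5,"wx": 0,"wy": 0,"wz": 0,"gripper": 0},{"tx": 0,"ty": 0,"tz": 8,"wx": 0,"wy": 0,"wz": 0,"gripper": 0},{"tx": 0,"ty": 0,"tz": 10,"wx": 0,"wy": 0,"wz": 0,"gripper": 0},{"tx": 0,"ty": 0,"tz": 10,"wx": 0,"wy": 0,"wz": 0,"gripper": 0}]}}

```text
time: 7.98
position: [0.613, 0.0568, 0.1399]
tool_rot: [-2.582, -1.788, 0.002]
ft_force: [-0.3, -0.5, -2.3]
grip_width: 0.274
grip_force: 29.7
```

Call:
{"op": "jog_arm", "data": {"increments": [{"tx": 0,"ty": 0,"tz": 0,"wx": 0,"wy": 0,"wz": 0,"gripper": 0},{"tx": 0,"ty": 0,"tz": 0,"wx": 0,"wy": 0,"wz": 0,"gripper": 0},{"tx": 0,"ty": 0,"tz": 0,"wx": 0,"wy": 0,"wz": 0,"gripper": 0},{"tx": 0,"ty": 0,"tz": 0,"wx": 0,"wy": 0,"wz": 0,"gripper": 0},{"tx": 0,"ty": 0,"tz": 0,"wx": 0,"wy": 0,"wz": 0,"gripper": 0}]}}

```text
time: 8.4
position: [0.6135, 0.0569, 0.1409]
tool_rot: [2.583, 1.789, 0.0]
ft_force: [-0.3, 0.2, -2.0]
grip_width: 0.276
grip_force: 29.7
```

Run:
```python
from h import *
from bench import ctrl,vision
s=ctrl.get_state()
p=s["position"];a=R.from_rotvec(s["tool_rot"]).as_matrix()[:,2]
print(s["time"],p,s["ft_force"],s["qd"].round(3));t=seam(0);t[2]=.1269;print(delta(p,s["tool_rot"],t,69.4),a)
print((p+a*.1199-seam(0))*1000)
```

```text
8.4 [0.61354064 0.05692398 0.14091039] [-0.32453795  0.21895726 -1.98663716] [-0.001  0.     0.     0.001 -0.001 -0.     0.001]
(array([-1. ,  0.4, 14. ]), array([0.0002, 0.    , 0.0002])) [ 1.54996736e-04 -8.45117370e-05 -9.99999984e-01]
[0.00933035 1.07402653 9.01038853]
```

Call:
{"op": "jog_arm", "data": {"increments": [{"tx": -1,"ty": 0.4,"tz": 1,"wx": 0,"wy": 0,"wz": 0,"gripper": 0},{"tx": -1,"ty": 0.4,"tz": 3,"wx": 0,"wy": 0,"wz": 0,"gripper": 0},{"tx": -1,"ty": 0.4,"tz": 5,"wx": 0,"wy": 0,"wz": 0,"gripper": 0},{"tx": -1,"ty": 0.4,"tz": 7,"wx": 0,"wy": 0,"wz": 0,"gripper": 0},{"tx": -1,"ty": 0.4,"tz": 8.5,"wx": 0,"wy": 0,"wz": 0,"gripper": 0}]}}

```text
time: 8.82
position: [0.6133, 0.0558, 0.1319]
tool_rot: [-2.583, -1.789, 0.001]
ft_force: [0.0, 0.2, -3.0]
grip_width: 0.273
grip_force: 29.7
```

Call:
{"op": "jog_arm", "data": {"increments": [{"tx": 0,"ty": 0,"tz": 1.5,"wx": 0,"wy": 0,"wz": 0,"gripper": 0},{"tx": 0,"ty": 0,"tz": 3,"wx": 0,"wy": 0,"wz": 0,"gripper": 0},{"tx": 0,"ty": 0,"tz": 4.5,"wx": 0,"wy": 0,"wz": 0,"gripper": 0},{"tx": 0,"ty": 0,"tz": 5.5,"wx": 0,"wy": 0,"wz": 0,"gripper": 0},{"tx": 0,"ty": 0,"tz": 5.5,"wx": 0,"wy": 0,"wz": 0,"gripper": 0}]}}

```text
time: 9.23
position: [0.6134, 0.0558, 0.1267]
tool_rot: [-2.583, -1.789, 0.0]
ft_force: [-0.6, -0.2, -0.1]
grip_width: 0.274
grip_force: 29.7
```

Call:
{"op": "jog_arm", "data": {"increments": [{"tx": 0,"ty": 0,"tz": 0,"wx": 0,"wy": 0,"wz": 0,"gripper": 0},{"tx": 0,"ty": 0,"tz": 0,"wx": 0,"wy": 0,"wz": 0,"gripper": 0},{"tx": 0,"ty": 0,"tz": 0,"wx": 0,"wy": 0,"wz": 0,"gripper": 0},{"tx": 0,"ty": 0,"tz": 0,"wx": 0,"wy": 0,"wz": 0,"gripper": 0},{"tx": 0,"ty": 0,"tz": 0,"wx": 0,"wy": 0,"wz": 0,"gripper": 0}]}}

```text
time: 9.65
position: [0.6134, 0.0558, 0.1269]
tool_rot: [2.583, 1.789, -0.0]
ft_force: [-0.5, -0.4, -0.4]
grip_width: 0.277
grip_force: 29.7
```

```bash
cat > st.py <<'E'
from h import *
from bench import ctrl,vision
import sys
s=ctrl.get_state()
p=s["position"];a=R.from_rotvec(s["tool_rot"]).as_matrix()[:,2]
o=p+a*.0349; b=p+a*.1199
bl=(R.from_euler("z",-B[2]).as_matrix()@np.r_[b[:2]-B[:2],0])[:2]*1000
print("t",round(s["time"],2),"tip in bracket mm",bl.round(1),"press",round((.012-b[2])*1000,1),"F",s["ft_force"].round(1),"M",s["torque"].round(2))
for q in sys.argv[1:]:
    t=seam(float(q)/1000);t[2]=.1269;print(q,*delta(p,s["tool_rot"],t,69.4))
E
python3 st.py 0 10 50 100 140 180
python3 - <<'E'
from h import *
from bench import vision
sc=vision.get_image("scene");cv2.imwrite("pics/s6.png",sc["color"])
cv2.imwrite("pics/s6c.png",cv2.resize(sc["color"][240:300,290:370],(800,600),interpolation=cv2.INTER_CUBIC))
E
```

```text
t 9.65 tip in bracket mm [-20.1 -89.9] press 5.0 F [-0.5 -0.4 -0.4] M [-0.07  0.19 -0.08]
0 [ 0.1  0.1 -0. ] [-0.0001  0.0002  0.0001]
10 [ 3.9 -9.2 -0. ] [-0.0001  0.0002  0.0001]
50 [ 19.1 -46.2  -0. ] [-0.0001  0.0002  0.0001]
100 [ 38.1 -92.4  -0. ] [-0.0001  0.0002  0.0001]
140 [  73.5 -111.    -0. ] [-0.0001  0.0002  0.0001]
180 [ 109.  -129.5   -0. ] [-0.0001  0.0002  0.0001]
```

View pics/s6c.png

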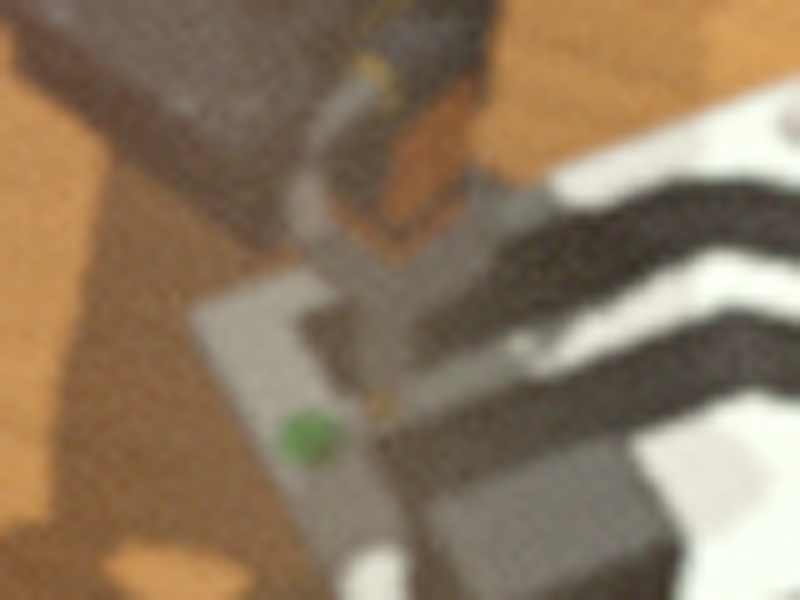

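The tip stands in the groove at the seam's start: the brass is at crop (382,410) with the groove mouth on either side. It is pressed about 5 mm. I draw along it at about 3 cm/s.

Call:
{"op": "jog_arm", "data": {"increments": [{"tx": 0.4,"ty": -0.9,"tz": 0,"wx": 0,"wy": 0,"wz": 0,"gripper": 0},{"tx": 1.1,"ty": -2.7,"tz": 0,"wx": 0,"wy": 0,"wz": 0,"gripper": 0},{"tx": 2.1,"ty": -5.0,"tz": 0,"wx": 0,"wy": 0,"wz": 0,"gripper": 0},{"tx": 3.0,"ty": -7.3,"tz": 0,"wx": 0,"wy": 0,"wz": 0,"gripper": 0},{"tx": 3.9,"ty": -9.5,"tz": 0,"wx": 0,"wy": 0,"wz": 0,"gripper": 0}]}}

```text
time: 10.12
position: [0.6061, 0.063, 0.1271]
tool_rot: [2.582, 1.788, 0.001]
ft_force: [0.6, 0.1, -0.3]
grip_width: 0.271
grip_force: 29.7
```

```bash
python3 st.py
```

```text
t 10.12 tip in bracket mm [-19.7 -79.7] press 4.8 F [ 0.6  0.1 -0.3] M [-0.21 -0.31 -0.03]
```

Call:
{"op": "jog_arm", "data": {"increments": [{"tx": 0.95,"ty": -2.31,"tz": 0,"wx": 0,"wy": 0,"wz": 0,"gripper": 0},{"tx": 1.9,"ty": -4.62,"tz": 0,"wx": 0,"wy": 0,"wz": 0,"gripper": 0},{"tx": 2.86,"ty": -6.93,"tz": 0,"wx": 0,"wy": 0,"wz": 0,"gripper": 0},{"tx": 3.81,"ty": -9.24,"tz": 0,"wx": 0,"wy": 0,"wz": 0,"gripper": 0},{"tx": 4.76,"ty": -11.55,"tz": 0,"wx": 0,"wy": 0,"wz": 0,"gripper": 0}]}}

```text
time: 10.53
position: [0.5967, 0.0716, 0.1268]
tool_rot: [2.583, 1.789, 0.0]
ft_force: [0.5, -0.0, -0.4]
grip_width: 0.279
grip_force: 29.7
```

```bash
python3 st.py 50 100
```

```text
t 10.53 tip in bracket mm [-20. -67.] press 5.1 F [ 0.5 -0.  -0.4] M [-0.26 -0.39 -0.04]
50 [ 10.2 -24.9  -0.1] [0.0001 0.0001 0.0003]
100 [ 29.3 -71.2  -0.1] [0.0001 0.0001 0.0003]
```

Call:
{"op": "jog_arm", "data": {"increments": [{"tx": 0.95,"ty": -2.31,"tz": 0,"wx": 0,"wy": 0,"wz": 0,"gripper": 0},{"tx": 1.9,"ty": -4.62,"tz": 0,"wx": 0,"wy": 0,"wz": 0,"gripper": 0},{"tx": 2.86,"ty": -6.93,"tz": 0,"wx": 0,"wy": 0,"wz": 0,"gripper": 0},{"tx": 3.81,"ty": -9.24,"tz": 0,"wx": 0,"wy": 0,"wz": 0,"gripper": 0},{"tx": 4.76,"ty": -11.55,"tz": 0,"wx": 0,"wy": 0,"wz": 0,"gripper": 0}]}}

```text
time: 10.95
position: [0.5875, 0.08, 0.1268]
tool_rot: [2.583, 1.789, -0.0]
ft_force: [0.8, -1.2, -0.6]
grip_width: 0.27
grip_force: 29.7
```

Call:
{"op": "jog_arm", "data": {"increments": [{"tx": 0.95,"ty": -2.31,"tz": 0,"wx": 0,"wy": 0,"wz": 0,"gripper": 0},{"tx": 1.9,"ty": -4.62,"tz": 0,"wx": 0,"wy": 0,"wz": 0,"gripper": 0},{"tx": 2.86,"ty": -6.93,"tz": 0,"wx": 0,"wy": 0,"wz": 0,"gripper": 0},{"tx": 3.81,"ty": -9.24,"tz": 0,"wx": 0,"wy": 0,"wz": 0,"gripper": 0},{"tx": 4.76,"ty": -11.55,"tz": 0,"wx": 0,"wy": 0,"wz": 0,"gripper": 0}]}}

```text
time: 11.37
position: [0.5784, 0.0886, 0.1268]
tool_rot: [2.583, 1.789, -0.0]
ft_force: [0.5, -0.9, -0.9]
grip_width: 0.273
grip_force: 29.7
```

```bash
python3 st.py 75 100
```

```text
t 11.37 tip in bracket mm [-20. -42.] press 5.1 F [ 0.5 -0.9 -0.9] M [-0.29 -0.34  0.01]
75 [ 10.3 -24.9  -0.1] [0.     0.0001 0.0002]
100 [ 19.8 -48.1  -0.1] [0.     0.0001 0.0002]
```

Call:
{"op": "jog_arm", "data": {"increments": [{"tx": 0.95,"ty": -2.31,"tz": 0,"wx": 0,"wy": 0,"wz": 0,"gripper": 0},{"tx": 1.9,"ty": -4.62,"tz": 0,"wx": 0,"wy": 0,"wz": 0,"gripper": 0},{"tx": 2.86,"ty": -6.93,"tz": 0,"wx": 0,"wy": 0,"wz": 0,"gripper": 0},{"tx": 3.81,"ty": -9.24,"tz": 0,"wx": 0,"wy": 0,"wz": 0,"gripper": 0},{"tx": 4.76,"ty": -11.55,"tz": 0,"wx": 0,"wy": 0,"wz": 0,"gripper": 0}]}}

```text
time: 11.78
position: [0.5692, 0.0971, 0.1268]
tool_rot: [2.583, 1.789, -0.0]
ft_force: [1.4, -0.8, -0.7]
grip_width: 0.273
grip_force: 29.7
```

Call:
{"op": "jog_arm", "data": {"increments": [{"tx": 0.95,"ty": -2.31,"tz": 0,"wx": 0,"wy": 0,"wz": 0,"gripper": 0},{"tx": 1.9,"ty": -4.62,"tz": 0,"wx": 0,"wy": 0,"wz": 0,"gripper": 0},{"tx": 2.86,"ty": -6.93,"tz": 0,"wx": 0,"wy": 0,"wz": 0,"gripper": 0},{"tx": 3.81,"ty": -9.24,"tz": 0,"wx": 0,"wy": 0,"wz": 0,"gripper": 0},{"tx": 4.76,"ty": -11.55,"tz": 0,"wx": 0,"wy": 0,"wz": 0,"gripper": 0}]}}

```text
time: 12.2
position: [0.5601, 0.1056, 0.1268]
tool_rot: [2.583, 1.789, -0.0]
ft_force: [1.5, -0.8, -1.0]
grip_width: 0.275
grip_force: 29.7
```

Call:
{"op": "jog_arm", "data": {"increments": [{"tx": 0.95,"ty": -2.31,"tz": 0,"wx": 0,"wy": 0,"wz": 0,"gripper": 0},{"tx": 1.9,"ty": -4.62,"tz": 0,"wx": 0,"wy": 0,"wz": 0,"gripper": 0},{"tx": 2.86,"ty": -6.93,"tz": 0,"wx": 0,"wy": 0,"wz": 0,"gripper": 0},{"tx": 3.81,"ty": -9.24,"tz": 0,"wx": 0,"wy": 0,"wz": 0,"gripper": 0},{"tx": 4.76,"ty": -11.55,"tz": 0,"wx": 0,"wy": 0,"wz": 0,"gripper": 0}]}}

```text
time: 12.62
position: [0.5509, 0.1141, 0.1268]
tool_rot: [2.583, 1.789, -0.0]
ft_force: [0.9, -0.1, -0.8]
grip_width: 0.275
grip_force: 29.7
```

```bash
python3 st.py 100 110 180
python3 - <<'E'
from h import *
from bench import vision
sc=vision.get_image("scene");cv2.imwrite("pics/s7.png",sc["color"]);im=vision.get_image("wrist");cv2.imwrite("pics/w7.png",im["color"])
C=cam(im);D=proj(C,place(B,DISC));r=cen(im["color"],D[1],"r",20);print(D[1],r,"red world wrist",back(C,r,.012)-place(B,DISC)[1])
E
```

```text
t 12.62 tip in bracket mm [-20.   -4.5] press 5.1 F [ 0.9 -0.1 -0.8] M [-0.3  -0.33  0.01]
100 [  5.5 -13.4  -0.1] [0.     0.0001 0.0002]
110 [ 14.4 -18.   -0.1] [0.     0.0001 0.0002]
180 [ 76.4 -50.5  -0.1] [0.     0.0001 0.0002]
[226.13506609  96.14948004] [np.float64(226.8650615001206), np.float64(95.86670954256773)] red world wrist [ 5.16049198e-04 -7.60027622e-06  1.04083409e-17]
```

Call:
{"op": "jog_arm", "data": {"increments": [{"tx": 0.95,"ty": -2.31,"tz": 0,"wx": 0,"wy": 0,"wz": 0,"gripper": 0},{"tx": 1.9,"ty": -4.62,"tz": 0,"wx": 0,"wy": 0,"wz": 0,"gripper": 0},{"tx": 2.86,"ty": -6.93,"tz": 0,"wx": 0,"wy": 0,"wz": 0,"gripper": 0},{"tx": 3.81,"ty": -9.24,"tz": 0,"wx": 0,"wy": 0,"wz": 0,"gripper": 0},{"tx": 4.7,"ty": -11.4,"tz": 0,"wx": 0,"wy": 0,"wz": 0,"gripper": 0}]}}

```text
time: 13.13
position: [0.542, 0.1226, 0.1269]
tool_rot: [2.583, 1.789, 0.0]
ft_force: [0.7, -1.4, -1.3]
grip_width: 0.274
grip_force: 29.7
```

Call:
{"op": "jog_arm", "data": {"increments": [{"tx": 0.8,"ty": -2.0,"tz": 0,"wx": 0,"wy": 0,"wz": 0,"gripper": 0},{"tx": 2.1,"ty": -2.7,"tz": 0,"wx": 0,"wy": 0,"wz": 0,"gripper": 0},{"tx": 4.1,"ty": -3.7,"tz": 0,"wx": 0,"wy": 0,"wz": 0,"gripper": 0},{"tx": 6.3,"ty": -4.9,"tz": 0,"wx": 0,"wy": 0,"wz": 0,"gripper": 0},{"tx": 8.5,"ty": -6.05,"tz": 0,"wx": 0,"wy": 0,"wz": 0,"gripper": 0}]}}

```text
time: 13.55
position: [0.5393, 0.1325, 0.1267]
tool_rot: [-2.583, -1.788, 0.001]
ft_force: [-0.0, -1.0, -0.0]
grip_width: 0.275
grip_force: 29.7
```

```bash
python3 st.py 100 120 150 180
```

```text
t 13.55 tip in bracket mm [-14.5  16.7] press 5.2 F [-0. -1. -0.] M [-0.39 -0.12  0.03]
100 [-7.6  4.  -0.2] [-0.0004  0.0004  0.    ]
120 [10.1 -5.3 -0.2] [-0.0004  0.0004  0.    ]
150 [ 36.6 -19.2  -0.2] [-0.0004  0.0004  0.    ]
180 [ 63.2 -33.1  -0.2] [-0.0004  0.0004  0.    ]
```

Call:
{"op": "jog_arm", "data": {"increments": [{"tx": 2.21,"ty": -1.16,"tz": 0,"wx": 0,"wy": 0,"wz": 0,"gripper": 0},{"tx": 4.43,"ty": -2.32,"tz": 0,"wx": 0,"wy": 0,"wz": 0,"gripper": 0},{"tx": 6.64,"ty": -3.48,"tz": 0,"wx": 0,"wy": 0,"wz": 0,"gripper": 0},{"tx": 8.86,"ty": -4.64,"tz": 0,"wx": 0,"wy": 0,"wz": 0,"gripper": 0},{"tx": 11.07,"ty": -5.8,"tz": 0,"wx": 0,"wy": 0,"wz": 0,"gripper": 0}]}}

```text
time: 13.97
position: [0.5379, 0.1451, 0.1268]
tool_rot: [2.583, 1.789, -0.0]
ft_force: [-0.8, -0.1, 0.1]
grip_width: 0.274
grip_force: 29.7
```

Call:
{"op": "jog_arm", "data": {"increments": [{"tx": 2.21,"ty": -1.16,"tz": 0,"wx": 0,"wy": 0,"wz": 0,"gripper": 0},{"tx": 4.43,"ty": -2.32,"tz": 0,"wx": 0,"wy": 0,"wz": 0,"gripper": 0},{"tx": 6.64,"ty": -3.48,"tz": 0,"wx": 0,"wy": 0,"wz": 0,"gripper": 0},{"tx": 8.86,"ty": -4.64,"tz": 0,"wx": 0,"wy": 0,"wz": 0,"gripper": 0},{"tx": 11.07,"ty": -5.8,"tz": 0,"wx": 0,"wy": 0,"wz": 0,"gripper": 0}]}}

```text
time: 14.38
position: [0.5363, 0.1575, 0.1268]
tool_rot: [2.583, 1.789, -0.0]
ft_force: [0.7, -0.9, -1.1]
grip_width: 0.272
grip_force: 29.7
```

```bash
python3 st.py 150 180
```

```text
t 14.38 tip in bracket mm [ 1.8 35.8] press 5.1 F [ 0.7 -0.9 -1.1] M [-0.41 -0.08  0.01]
150 [14.3 -7.6 -0.1] [0.     0.0001 0.0002]
180 [ 40.9 -21.6  -0.1] [0.     0.0001 0.0002]
```

Call:
{"op": "jog_arm", "data": {"increments": [{"tx": 2.21,"ty": -1.16,"tz": 0,"wx": 0,"wy": 0,"wz": 0,"gripper": 0},{"tx": 4.43,"ty": -2.32,"tz": 0,"wx": 0,"wy": 0,"wz": 0,"gripper": 0},{"tx": 6.64,"ty": -3.48,"tz": 0,"wx": 0,"wy": 0,"wz": 0,"gripper": 0},{"tx": 8.86,"ty": -4.64,"tz": 0,"wx": 0,"wy": 0,"wz": 0,"gripper": 0},{"tx": 11.07,"ty": -5.8,"tz": 0,"wx": 0,"wy": 0,"wz": 0,"gripper": 0}]}}

```text
time: 14.8
position: [0.5348, 0.1699, 0.1268]
tool_rot: [2.583, 1.789, -0.0]
ft_force: [-0.4, -1.6, -0.2]
grip_width: 0.277
grip_force: 29.7
```

Call:
{"op": "jog_arm", "data": {"increments": [{"tx": 2.21,"ty": -1.16,"tz": 0,"wx": 0,"wy": 0,"wz": 0,"gripper": 0},{"tx": 4.43,"ty": -2.32,"tz": 0,"wx": 0,"wy": 0,"wz": 0,"gripper": 0},{"tx": 6.64,"ty": -3.48,"tz": 0,"wx": 0,"wy": 0,"wz": 0,"gripper": 0},{"tx": 8.86,"ty": -4.64,"tz": 0,"wx": 0,"wy": 0,"wz": 0,"gripper": 0},{"tx": 11.07,"ty": -5.8,"tz": 0,"wx": 0,"wy": 0,"wz": 0,"gripper": 0}]}}

```text
time: 15.22
position: [0.5333, 0.1823, 0.1268]
tool_rot: [2.583, 1.789, -0.0]
ft_force: [0.6, -1.0, -0.6]
grip_width: 0.274
grip_force: 29.7
```

Call:
{"op": "jog_arm", "data": {"increments": [{"tx": 2.21,"ty": -1.16,"tz": 0,"wx": 0,"wy": 0,"wz": 0,"gripper": 0},{"tx": 4.43,"ty": -2.32,"tz": 0,"wx": 0,"wy": 0,"wz": 0,"gripper": 0},{"tx": 6.64,"ty": -3.48,"tz": 0,"wx": 0,"wy": 0,"wz": 0,"gripper": 0},{"tx": 8.86,"ty": -4.64,"tz": 0,"wx": 0,"wy": 0,"wz": 0,"gripper": 0},{"tx": 11.07,"ty": -5.8,"tz": 0,"wx": 0,"wy": 0,"wz": 0,"gripper": 0}]}}

```text
time: 15.63
position: [0.5318, 0.1946, 0.1268]
tool_rot: [2.583, 1.789, -0.0]
ft_force: [0.4, -1.6, -1.5]
grip_width: 0.274
grip_force: 29.7
```

```bash
python3 st.py 180
```

```text
t 15.63 tip in bracket mm [25.9 64.4] press 5.1 F [ 0.4 -1.6 -1.5] M [-0.4  -0.1   0.02]
180 [ 7.7 -4.2 -0.1] [-0.      0.0001  0.0001]
```

Call:
{"op": "jog_arm", "data": {"increments": [{"tx": 2.21,"ty": -1.16,"tz": 0,"wx": 0,"wy": 0,"wz": 0,"gripper": 0},{"tx": 4.4,"ty": -2.3,"tz": 0,"wx": 0,"wy": 0,"wz": 0,"gripper": 0},{"tx": 6.4,"ty": -3.4,"tz": 0,"wx": 0,"wy": 0,"wz": 0,"gripper": 0},{"tx": 8.1,"ty": -4.4,"tz": 0,"wx": 0,"wy": 0,"wz": 0,"gripper": 0},{"tx": 8.1,"ty": -4.4,"tz": 0,"wx": 0,"wy": 0,"wz": 0,"gripper": 0}]}}

```text
time: 16.05
position: [0.5303, 0.2044, 0.1269]
tool_rot: [-2.582, -1.789, -0.001]
ft_force: [-0.1, -0.8, -0.1]
grip_width: 0.272
grip_force: 29.7
```

```bash
python3 st.py 180
python3 - <<'E'
from h import *
from bench import vision
sc=vision.get_image("scene");cv2.imwrite("pics/s8.png",sc["color"])
E
```

```text
t 16.05 tip in bracket mm [32.1 72.2] press 5.0 F [-0.1 -0.8 -0.1] M [-0.1  -0.1   0.01]
180 [-0.9  0.5 -0. ] [-0.0002 -0.0006  0.0009]
```

Call:
{"op": "jog_arm", "data": {"increments": [{"tx": 0,"ty": 0,"tz": 0,"wx": 0,"wy": 0,"wz": 0,"gripper": 0},{"tx": 0,"ty": 0,"tz": -4,"wx": 0,"wy": 0,"wz": 0,"gripper": 0},{"tx": 0,"ty": 0,"tz": -12,"wx": 0,"wy": 0,"wz": 0,"gripper": 0},{"tx": 0,"ty": 0,"tz": -30,"wx": 0,"wy": 0,"wz": 0,"gripper": 0},{"tx": 0,"ty": 0,"tz": -55,"wx": 0,"wy": 0,"wz": 0,"gripper": 0}]}}

```text
time: 16.52
position: [0.529, 0.2028, 0.1809]
tool_rot: [-2.582, -1.788, 0.007]
ft_force: [0.7, 0.2, -1.8]
grip_width: 0.274
grip_force: 29.7
```

Call:
{"op": "jog_arm", "data": {"increments": [{"tx": 0,"ty": 0,"tz": -30,"wx": 0,"wy": 0,"wz": 0,"gripper": 0},{"tx": 0,"ty": 0,"tz": -55,"wx": 0,"wy": 0,"wz": 0,"gripper": 0},{"tx": 0,"ty": 0,"tz": -75,"wx": 0,"wy": 0,"wz": 0,"gripper": 0},{"tx": 0,"ty": 0,"tz": -80,"wx": 0,"wy": 0,"wz": 0,"gripper": 0},{"tx": 0,"ty": 0,"tz": -80,"wx": 0,"wy": 0,"wz": 0,"gripper": 0}]}}

```text
time: 16.93
position: [0.5312, 0.204, 0.2637]
tool_rot: [2.582, 1.788, 0.005]
ft_force: [0.7, -0.2, -2.1]
grip_width: 0.277
grip_force: 29.7
```

Run:
```python
from h import *
from bench import ctrl
s=ctrl.get_state();print(s["time"],s["position"],delta(s["position"],s["tool_rot"],(.5655,-.1721,.262),69.4),s["grip_width"])
```

```text
16.9333 [0.53124461 0.20402542 0.26366851] (array([-340. ,  164.4,    1.5]), array([ 0.0028, -0.0018,  0.0001])) 0.2774074700190575
```

Call:
{"op": "jog_arm", "data": {"increments": [{"tx": -20,"ty": 10,"tz": 0,"wx": 0,"wy": 0,"wz": 0,"gripper": 0},{"tx": -52,"ty": 25,"tz": 0,"wx": 0,"wy": 0,"wz": 0,"gripper": 0},{"tx": -87,"ty": 42,"tz": 0,"wx": 0,"wy": 0,"wz": 0,"gripper": 0},{"tx": -122,"ty": 59,"tz": 0,"wx": 0,"wy": 0,"wz": 0,"gripper": 0},{"tx": -157,"ty": 76,"tz": 0,"wx": 0,"wy": 0,"wz": 0,"gripper": 0}]}}

```text
time: 17.35
position: [0.5452, 0.028, 0.2598]
tool_rot: [-2.581, -1.788, 0.004]
ft_force: [0.2, -0.5, -2.4]
grip_width: 0.275
grip_force: 29.7
```

Call:
{"op": "jog_arm", "data": {"increments": [{"tx": -35,"ty": 17,"tz": 0,"wx": 0,"wy": 0,"wz": 0,"gripper": 0},{"tx": -70,"ty": 34,"tz": 0,"wx": 0,"wy": 0,"wz": 0,"gripper": 0},{"tx": -105,"ty": 51,"tz": 0,"wx": 0,"wy": 0,"wz": 0,"gripper": 0},{"tx": -135,"ty": 65,"tz": 0,"wx": 0,"wy": 0,"wz": 0,"gripper": 0},{"tx": -158,"ty": 76,"tz": 0,"wx": 0,"wy": 0,"wz": 0,"gripper": 0}]}}

```text
time: 17.77
position: [0.5604, -0.149, 0.2594]
tool_rot: [-2.585, -1.783, 0.005]
ft_force: [-0.3, 0.2, -1.2]
grip_width: 0.275
grip_force: 29.7
```

Call:
{"op": "jog_arm", "data": {"increments": [{"tx": -10,"ty": 5,"tz": 0,"wx": 0,"wy": 0,"wz": 0,"gripper": 0},{"tx": -18,"ty": 9,"tz": 0,"wx": 0,"wy": 0,"wz": 0,"gripper": 0},{"tx": -24,"ty": 12,"tz": 0,"wx": 0,"wy": 0,"wz": 0,"gripper": 0},{"tx": -24,"ty": 12,"tz": 0,"wx": 0,"wy": 0,"wz": 0,"gripper": 0},{"tx": -24,"ty": 12,"tz": 0,"wx": 0,"wy": 0,"wz": 0,"gripper": 0}]}}

```text
time: 18.18
position: [0.5649, -0.1697, 0.2615]
tool_rot: [-2.58, -1.791, -0.0]
ft_force: [0.7, -0.0, -1.9]
grip_width: 0.275
grip_force: 29.7
```

Call:
{"op": "jog_arm", "data": {"increments": [{"tx": 0,"ty": 0,"tz": 0,"wx": 0,"wy": 0,"wz": 0,"gripper": 0},{"tx": 0,"ty": 0,"tz": 0,"wx": 0,"wy": 0,"wz": 0,"gripper": 0},{"tx": 0,"ty": 0,"tz": 0,"wx": 0,"wy": 0,"wz": 0,"gripper": 0},{"tx": 0,"ty": 0,"tz": 0,"wx": 0,"wy": 0,"wz": 0,"gripper": 0},{"tx": 0,"ty": 0,"tz": 0,"wx": 0,"wy": 0,"wz": 0,"gripper": 0}]}}

```text
time: 18.6
position: [0.5649, -0.1711, 0.262]
tool_rot: [2.582, 1.789, 0.0]
ft_force: [0.1, -0.2, -1.8]
grip_width: 0.273
grip_force: 29.7
```

Run:
```python
from h import *
from bench import ctrl
s=ctrl.get_state();print(s["time"],s["position"],s["qd"].round(3),delta(s["position"],s["tool_rot"],(.5655,-.1721,.1405),69.4),s["grip_width"])
```

```text
18.6 [ 0.56486808 -0.17107306  0.26201133] [ 0.002  0.004  0.002 -0.    -0.     0.001  0.001] (array([ -0.7,   0.9, 121.5]), array([0.0003, 0.0002, 0.0007])) 0.27325192128070147
```

Aligned within 1 mm. I lower 110 mm, then ease the collar onto the prongs.

Call:
{"op": "jog_arm", "data": {"increments": [{"tx": -0.7,"ty": 0.9,"tz": 10,"wx": 0,"wy": 0,"wz": 0,"gripper": 0},{"tx": -0.7,"ty": 0.9,"tz": 30,"wx": 0,"wy": 0,"wz": 0,"gripper": 0},{"tx": -0.7,"ty": 0.9,"tz": 52,"wx": 0,"wy": 0,"wz": 0,"gripper": 0},{"tx": -0.7,"ty": 0.9,"tz": 74,"wx": 0,"wy": 0,"wz": 0,"gripper": 0},{"tx": -0.7,"ty": 0.9,"tz": 90,"wx": 0,"wy": 0,"wz": 0,"gripper": 0}]}}

```text
time: 19.02
position: [0.5642, -0.1723, 0.169]
tool_rot: [-2.581, -1.787, 0.003]
ft_force: [-0.0, 0.0, -2.1]
grip_width: 0.275
grip_force: 29.7
```

Call:
{"op": "jog_arm", "data": {"increments": [{"tx": 0,"ty": 0,"tz": 10,"wx": 0,"wy": 0,"wz": 0,"gripper": 0},{"tx": 0,"ty": 0,"tz": 18,"wx": 0,"wy": 0,"wz": 0,"gripper": 0},{"tx": 0,"ty": 0,"tz": 23,"wx": 0,"wy": 0,"wz": 0,"gripper": 0},{"tx": 0,"ty": 0,"tz": 25,"wx": 0,"wy": 0,"wz": 0,"gripper": 0},{"tx": 0,"ty": 0,"tz": 25,"wx": 0,"wy": 0,"wz": 0,"gripper": 0}]}}

```text
time: 19.43
position: [0.5656, -0.1724, 0.147]
tool_rot: [2.582, 1.788, 0.0]
ft_force: [0.2, -0.4, -2.5]
grip_width: 0.273
grip_force: 29.7
```

Call:
{"op": "jog_arm", "data": {"increments": [{"tx": 0,"ty": 0,"tz": 0,"wx": 0,"wy": 0,"wz": 0,"gripper": 0},{"tx": 0,"ty": 0,"tz": 0,"wx": 0,"wy": 0,"wz": 0,"gripper": 0},{"tx": 0,"ty": 0,"tz": 0,"wx": 0,"wy": 0,"wz": 0,"gripper": 0},{"tx": 0,"ty": 0,"tz": 0,"wx": 0,"wy": 0,"wz": 0,"gripper": 0},{"tx": 0,"ty": 0,"tz": 0,"wx": 0,"wy": 0,"wz": 0,"gripper": 0}]}}

```text
time: 19.85
position: [0.5656, -0.1725, 0.1472]
tool_rot: [2.582, 1.788, 0.0]
ft_force: [-0.6, -0.6, -2.4]
grip_width: 0.276
grip_force: 29.7
```

Run:
```python
from h import *
from bench import ctrl
s=ctrl.get_state();print(s["time"],s["position"],s["qd"].round(3),delta(s["position"],s["tool_rot"],(.5655,-.1721,.1397),69.4),s["ft_force"])
```

```text
19.85 [ 0.56560791 -0.17250267  0.14720226] [-0.001  0.001 -0.001  0.003  0.001 -0.    -0.   ] (array([ 0.3, -0.2,  7.5]), array([0.0007, 0.0001, 0.0001])) [-0.57640422 -0.55454667 -2.36733899]
```

Call:
{"op": "jog_arm", "data": {"increments": [{"tx": 0.3,"ty": -0.2,"tz": 2,"wx": 0,"wy": 0,"wz": 0,"gripper": 0},{"tx": 0.3,"ty": -0.2,"tz": 4,"wx": 0,"wy": 0,"wz": 0,"gripper": 0},{"tx": 0.3,"ty": -0.2,"tz": 6,"wx": 0,"wy": 0,"wz": 0,"gripper": 0},{"tx": 0.3,"ty": -0.2,"tz": 7.3,"wx": 0,"wy": 0,"wz": 0,"gripper": 0},{"tx": 0.3,"ty": -0.2,"tz": 7.3,"wx": 0,"wy": 0,"wz": 0,"gripper": 0}]}}

```text
time: 20.27
position: [0.5652, -0.1721, 0.1399]
tool_rot: [-2.583, -1.789, 0.001]
ft_force: [-1.2, 0.6, 2.1]
grip_width: 0.273
grip_force: 29.7
```

Call:
{"op": "jog_arm", "data": {"increments": [{"tx": 0,"ty": 0,"tz": 0,"wx": 0,"wy": 0,"wz": 0,"gripper": 0},{"tx": 0,"ty": 0,"tz": 0,"wx": 0,"wy": 0,"wz": 0,"gripper": 0},{"tx": 0,"ty": 0,"tz": 0,"wx": 0,"wy": 0,"wz": 0,"gripper": 0},{"tx": 0,"ty": 0,"tz": 0,"wx": 0,"wy": 0,"wz": 0,"gripper": 0},{"tx": 0,"ty": 0,"tz": 0,"wx": 0,"wy": 0,"wz": 0,"gripper": 0}]}}

```text
time: 20.68
position: [0.5652, -0.1721, 0.1398]
tool_rot: [2.583, 1.789, -0.0]
ft_force: [-2.7, -0.2, 4.1]
grip_width: 0.277
grip_force: 29.7
```

Run:
```python
from h import *
from bench import ctrl
s=ctrl.get_state();print(s["time"],s["position"],s["tool_rot"],s["ft_force"],s["torque"])
```

```text
20.6833 [ 0.56521759 -0.17206416  0.13983147] [ 2.58264285e+00  1.78865577e+00 -4.36839517e-04] [-2.74761725 -0.17859138  4.11243741] [0.18435518 0.67338295 0.02636404]
```

Seated: the force rose to +4 N, so the prongs are carrying the collar. I open now.

Call:
{"op": "jog_arm", "data": {"increments": [{"tx": 0,"ty": 0,"tz": 0,"wx": 0,"wy": 0,"wz": 0,"gripper": 0.32},{"tx": 0,"ty": 0,"tz": 0,"wx": 0,"wy": 0,"wz": 0,"gripper": 0.4},{"tx": 0,"ty": 0,"tz": 0,"wx": 0,"wy": 0,"wz": 0,"gripper": 0.5},{"tx": 0,"ty": 0,"tz": 0,"wx": 0,"wy": 0,"wz": 0,"gripper": 0.7},{"tx": 0,"ty": 0,"tz": 0,"wx": 0,"wy": 0,"wz": 0,"gripper": 0.9}]}}

```text
time: 21.1
position: [0.5654, -0.1721, 0.1393]
tool_rot: [2.583, 1.789, 0.0]
ft_force: [-0.5, 0.1, -0.5]
grip_width: 0.539
grip_force: 0.0
```

Call:
{"op": "jog_arm", "data": {"increments": [{"tx": 0,"ty": 0,"tz": 0,"wx": 0,"wy": 0,"wz": 0,"gripper": 0.9},{"tx": 0,"ty": 0,"tz": 0,"wx": 0,"wy": 0,"wz": 0,"gripper": 0.9},{"tx": 0,"ty": 0,"tz": 0,"wx": 0,"wy": 0,"wz": 0,"gripper": 0.9},{"tx": 0,"ty": 0,"tz": 0,"wx": 0,"wy": 0,"wz": 0,"gripper": 0.9},{"tx": 0,"ty": 0,"tz": 0,"wx": 0,"wy": 0,"wz": 0,"gripper": 0.9}]}}

```text
time: 21.52
position: [0.5653, -0.1721, 0.1396]
tool_rot: [2.583, 1.789, -0.0]
ft_force: [0.8, -0.8, 0.0]
grip_width: 0.87
grip_force: 0.0
```

Call:
{"op": "jog_arm", "data": {"increments": [{"tx": 0,"ty": 0,"tz": -5,"wx": 0,"wy": 0,"wz": 0,"gripper": 0.9},{"tx": 0,"ty": 0,"tz": -20,"wx": 0,"wy": 0,"wz": 0,"gripper": 0.9},{"tx": 0,"ty": 0,"tz": -45,"wx": 0,"wy": 0,"wz": 0,"gripper": 0.9},{"tx": 0,"ty": 0,"tz": -75,"wx": 0,"wy": 0,"wz": 0,"gripper": 0.9},{"tx": 0,"ty": 0,"tz": -110,"wx": 0,"wy": 0,"wz": 0,"gripper": 0.9}]}}

```text
time: 21.93
position: [0.5644, -0.1718, 0.2498]
tool_rot: [-2.581, -1.788, 0.002]
ft_force: [0.4, -0.5, 0.7]
grip_width: 0.9
grip_force: 0.0
```

Call:
{"op": "jog_arm", "data": {"increments": [{"tx": 0,"ty": 0,"tz": -30,"wx": 0,"wy": 0,"wz": 0,"gripper": 0.9},{"tx": 0,"ty": 0,"tz": -50,"wx": 0,"wy": 0,"wz": 0,"gripper": 0.9},{"tx": 0,"ty": 0,"tz": -60,"wx": 0,"wy": 0,"wz": 0,"gripper": 0.9},{"tx": 0,"ty": 0,"tz": -60,"wx": 0,"wy": 0,"wz": 0,"gripper": 0.9},{"tx": 0,"ty": 0,"tz": -60,"wx": 0,"wy": 0,"wz": 0,"gripper": 0.9}]}}

```text
time: 22.35
position: [0.5652, -0.172, 0.309]
tool_rot: [-2.582, -1.789, 0.001]
ft_force: [0.6, -0.4, -1.3]
grip_width: 0.905
grip_force: 0.0
```

Run:
```python
from h import *
from bench import vision,ctrl
print(ctrl.get_state()["time"])
sc=vision.get_image("scene")["color"];w=vision.get_image("wrist")["color"]
o=np.zeros((600,800,3),np.uint8)
o[:450,:300]=cv2.resize(sc[160:280,210:290],(300,450),interpolation=cv2.INTER_CUBIC);o[:360,310:790]=cv2.resize(w,(480,360))
o[375:600,310:610]=cv2.resize(sc,(300,225));cv2.imwrite("pics/end.png",o)
```

```text
22.35
```

View pics/end.png

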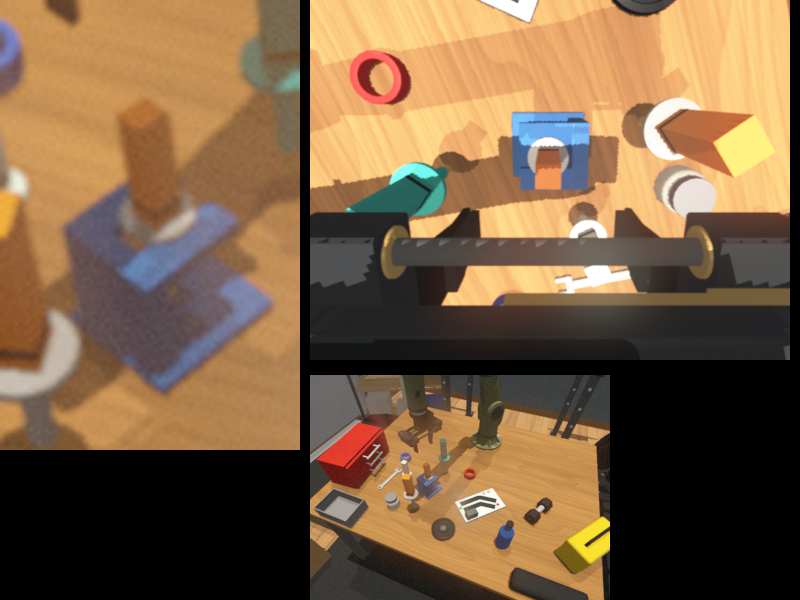

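The probe hangs upright on its collar in the fork (crop (155,215)), the gripper is clear of it, and nothing else has moved.

```bash
python3 -c "
from bench import ctrl
print(ctrl.close_job())"
```

```text
the job is handed in; nothing more can be done
None
```

I drew the probe along the whole seam, green end to red end, pressed in about 5 mm at about 3 cm/s, hung it back upright on its collar in the fork rest, and handed the job in at about 22 s with nothing else on the bench visibly moved.

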